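# Wipe the saw board clean and hold a bar in its corner for sawing

## Task

Get the bar ready for sawing: with the scraper block, wipe the four sawn-off nibs from the bed of the saw board onto the bench (none on the floor, no fingers on the nibs), and stand the scraper back on the bench, off the board. Then lay the bar on the bed with its bevelled edge up and to the front, its end against the stop and its square back against the fence, and press on the bevel with the fingertips, diagonally back and down, so that it bears firmly on fence and bed; keep the fingers on the stop side of the saw slot, clear of it. Knock nothing over, and finish while still holding the bar like this: do not let go.

Things in the scene. Friction and masses are not known exactly. Their poses are not given: they have to be found in the camera images.
- saw_board: Saw board fixed to the bench: plywood bed, aluminium fence along the back, stop at the left end; front and right end open. Origin at bench level, vertically below the inner corner of fence face and stop face; +x points through the fence (away from the robot), +y through the stop (left), z up. Bar home = bar's origin at (-20, -55, 24) mm, same yaw.
- bed: Plywood bed of the saw board, 24 mm thick, origin and axes of the saw board: top at z = 24 mm, smooth (friction of the bar on it about 0.4), free from x = -100 mm (front edge) to 0 (fence) and from y = -150 mm (open right end) to 0 (stop).
- fence: Aluminium fence, origin and axes of the saw board: face in the plane x = 0, 22 mm thick, 30 mm high (z = 24 to 54 mm), from y = +19 to -148 mm.
- stop: Aluminium stop block, origin and axes of the saw board: face in the plane y = 0, x = -60 to 0 mm, 18 mm thick, 22 mm high (z = 24 to 46 mm).
- saw_slot (a point): The 4 mm wide saw slot through the fence, 86 mm from the stop face: a point on the bed at the fence face, with the axes of the saw board (+y points to the stop).
- bar: Loose aluminium bar to be sawn, 40 (x) x 110 (y, its length) x 36 (z) mm, about 0.26 kg. Origin at the centre of its underside, z up. The edge between front face (-x) and top is cut off by a flat 45 degree bevel, 16 mm each way: the front face is 20 mm high, the back face (+x) 36 mm. It lies on the bench, length roughly along the robot's x, bevel to the left.
- bevel (a point): Centre of the bar's bevel face, 12 mm in front of the bar's axis and 28 mm above its underside; the axes are the bar's.
- scraper_block: Loose scraper block that stands on the bench, 0.11 kg. Foot 88 (x) x 22 (y) x 18 (z) mm with a steel edge along both long sides, above it a grip rib 66 (x) x 16 (y) mm from z = 18 to 60 mm, to be taken across its 16 mm. Origin at the centre of its underside, x along its length, z up.
- nib_1: Loose sawn-off aluminium nib, flat block 22 x 13 x 9 mm, about 12 g, on the bed. Origin at the centre of its underside (when right way up).
- nib_2: Loose nib of angle section, 18 x 14 x 11 mm, on the bed. Origin at the centre of its underside.
- nib_3: Loose nib, block 14 x 12 x 10 mm, on the bed. Origin at the centre of its underside.
- nib_4: Loose nib of angle section, 26 x 12 x 10 mm, on the bed. Origin at the centre of its underside.
- middle_printer (a point): Fixed: top of the print head of the printer standing between saw board and bar. Its bed is 105 mm high (x from 0.44, y -0.12 to 0.13 m); head and gantry, from x = 0.55 m on, reach 0.26 m. Small displays at 90 to 135 mm height stick out at its right front corner (x to 0.51, y to -0.20 m) and at that of the left printer (x to 0.52, y from 0.46 m). Carry things across close to the robot and high.
- glue_stick: Bystander: glue stick standing upright on the bench, 29 mm thick, 96 mm high, behind the saw board.
- temp_tower: Bystander: printed tower standing upright on the bench on the right, 14 x 50 x 73 mm.

How it is judged:
By the outcome, as a careful person would: the job done as asked, in the order asked, and still so for the second after the job is handed in, while the arm keeps its last pose, push and grip.
It also fails if it takes over 72 s, if anything falls off the work surface, if the arm or the gripper's body presses on something with over 40 N, if the wrist force passes 120 N, or if a joint passes its speed limit or range.

## Robot

A 6-joint arm with a two-finger parallel gripper is mounted at the origin on a cart in front of the work surface, level with it; the furniture and walls round the work are solid. World frame = base frame: x ahead of the robot, y to its left, z up, the work surface at z = 0. Lengths are in m, angles in rad, forces in N, time in s.
With the tool pointing down it reaches from about 0.325 to 0.925 m from the base axis. Payload 3.1 kg.
Tool frame: the origin (TCP) lies between the finger pads, 19 mm behind the fingertips; this is the grasp point; z points along the fingers, y is the line along which they close (so a half turn about z gives the same grasp; the last joint's range is limited). The gripper opens to 85 mm and grips with 20 to 120 N. Pads are 22 mm wide; open, the fingers measure 114 mm over their backs; the gripper's body (76 mm by 85 mm) begins 54 mm behind the grasp point. The pads swing forward as they close: fully open they stand 13 mm farther back than shut.
Start: joints at [1.113, 0.217, 1.613, -0, 1.311, -0.112], TCP at [0.212, 0.588, 0.25] pointing down, gripper open.
Joint ranges: [-2.75, 2.75], [-0.78, 2.1], [0.31, 2.55], [-1.13, 4.27], [0.13, 2.63], [-2.58, 2.58]. Speed limits (rad/s): [2.79, 2.79, 3.14, 3.14, 3.14, 3.14].

## Interface

Orientations are given as a unit quaternion [w, x, y, z].
In Python, from station import read_state, get_image, calibration, sign_off gives the robot as it stands.
- The arm moves only by the tool move_arm, never from a script. Its argument "rows" is a list of rows, each a list of 7 numbers: the shift along the tool's x, y, z in m, then the turn, a rotation vector about the tool's x, y, z in degrees, then the closure in counts, from 0 (fully open) to 255 (shut). A call has 1 to 10 rows; each row shifts and turns the commanded pose from where the row before left it, along the tool's axes as they then stand; what a row does not reach is not made up. A row lasts 1/10 s, in which the tool goes at most 50 mm and 8.59 degrees, less where a joint would pass 70% of its speed; a pose out of reach is approached as far as the arm can. A call with a gripper value outside its range is refused whole. The fingers move at their own pace and stop on an object; "squeeze" is the grip in N (left out, the last holds). Time passes only in rows, so rows that do not move let the fingers close. It gives the time, the measured TCP pose, the force, the opening and the grip force at its end, in the units of the state.
- read_state(): the state, without advancing time (a new reading comes with each control period).
- get_image(name): name is "scene" or "side" or "wrist"; returns the picture (384x512x3 uint8, blue, green, red); there is no depth.
- calibration(name): a dict with "intrinsics" (3x3 intrinsics, pixels), "D" ([k1, k2, p1, p2, k3] as OpenCV has them; the pictures are not rectified), "rvec" (rotation vector, rad) and "tvec" (3), from world to camera coordinates, as OpenCV has them; the wrist camera has in their place "hand_eye" (4x4, takes a point from camera to tool coordinates, whose origin is the TCP and whose axes are the flange's). Camera axes: x right, y down, z forward; pixel columns grow to the right and rows downward; lengths in m; the calibration is good to about 2 mm. A picture is of the moment at which its call begins: read the wrist's pose just before it. calibration takes no time and is no camera call.
- sign_off(): hands the job in; it is judged then, once.
The state is a dict: "time": time; "joint_pos": joint angles; "joint_vel": joint speeds; "effort": joint torques, N m; "ee_pos": TCP position; "tool_rot": TCP orientation; "force": force on the tool from outside, world axes, zero at the start; "moment": the same for the moment, N m; "width": opening from 0.0 (shut) to 1.0 (fully open); "grip_force": force on a finger pad.
Only numpy, scipy, OpenCV 4.12 (cv2) and the standard library are available. Lean on these libraries where they do the work, as an engineer would, in place of code of your own. Each camera call takes 0.05 s, during which the arm holds its last target. There are 200 camera calls.

## Working session

There is one attempt and no reset: what is moved stays moved. The work goes in short steps, Python scripts to look and compute and a tool call to move; the robot and the scene stay as the last step left them, time stands still between calls to the robot, and variables do not carry over. Pictures are saved under pics/ and viewed, at most 10 in all, crops included, and the job is handed in when it is done.

Besides the shell and the picture viewer there is one more tool, called after "Request:" as a command line: name --pt "numbers of a row" for each row, then --argument value for the rest. move_arm: Moves the arm, as the interface text tells. Its arguments: {"type":"object","properties":{"rows":{"type":"array","items":{"type":"array","items":{"type":"number"}}},"squeeze":{"type":"number"}},"required":["rows"]}

```bash
ls; mkdir -p pics; python3 - <<'E'
from station import *
import cv2,numpy as np
s=read_state();print({k:np.round(v,3).tolist() for k,v in s.items()})
for n in("scene","side","wrist"):
    im=get_image(n);cv2.imwrite(f"pics/{n}0.png",im)
    c=calibration(n);print(n,{k:np.round(np.array(v),4).tolist() for k,v in c.items()})
a=[cv2.imread(f"pics/{n}0.png") for n in("scene","side")]
E
```

```text
pics
{'time': 0.0, 'joint_pos': [1.113, 0.218, 1.615, -0.0, 1.311, -0.112], 'joint_vel': [-0.001, -0.001, -0.001, 0.001, -0.0, -0.001], 'effort': [-0.0, -39.685, -30.385, -0.0, 0.01, -0.0], 'ee_pos': [0.211, 0.587, 0.249], 'tool_rot': [-0.0, 0.172, 0.985, -0.001], 'force': [-0.341, -0.273, 0.854], 'moment': [-0.014, 0.018, 0.039], 'grip_force': 0.0, 'width': 1.001}
scene {'intrinsics': [[410.1738, 0.0, 263.2821], [0.0, 410.1738, 192.8389], [0.0, 0.0, 1.0]], 'D': [-0.0113, 0.0, 0.0, 0.0, 0.0], 'rvec': [2.1606, -0.826, 0.3826], 'tvec': [-0.4148, 0.4046, 1.0129]}
side {'intrinsics': [[414.0399, 0.0, 261.4544], [0.0, 414.0399, 193.9883], [0.0, 0.0, 1.0]], 'D': [0.0141, 0.0, 0.0, 0.0, 0.0], 'rvec': [2.0761, -0.272, 0.1916], 'tvec': [-0.5441, 0.2043, 1.3367]}
wrist {'intrinsics': [[292.4421, 0.0, 259.5743], [0.0, 292.4421, 185.6048], [0.0, 0.0, 1.0]], 'D': [-0.0504, 0.0, 0.0, 0.0, 0.0], 'hand_eye': [[0.0004, -0.9556, -0.2946, 0.0758], [1.0, 0.0003, 0.0005, -0.0003], [-0.0004, -0.2946, 0.9556, -0.1238], [0.0, 0.0, 0.0, 1.0]]}
```

View pics/scene0.png

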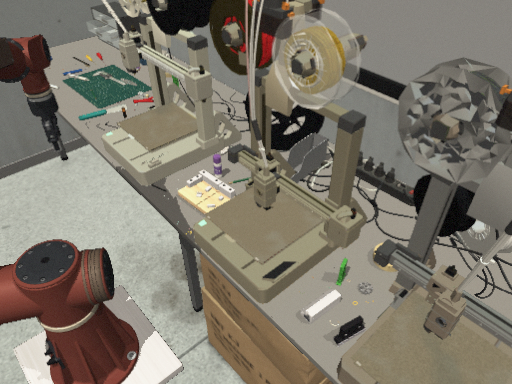

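View pics/side0.png

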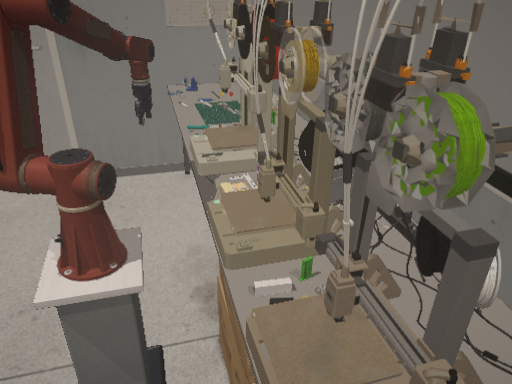

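View pics/wrist0.png

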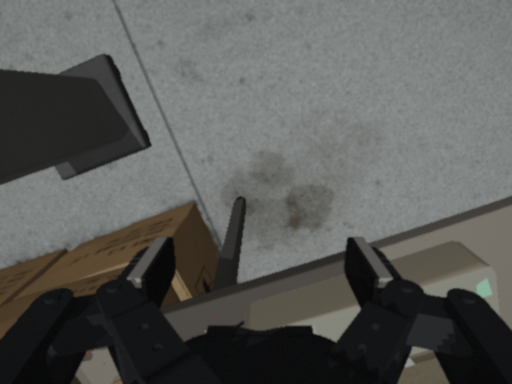

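The scene view shows the saw board near (207,190), with the glue stick behind it at (217,162). The bar is at (322,305), the scraper at (350,329) and the green tower at (343,270). In the side view the bar is at (272,287). The wrist view shows only floor.

```bash
cat > h.py <<'E'
from station import *
import cv2,numpy as np
from scipy.spatial.transform import Rotation as R
def q2R(q): return R.from_quat([q[1],q[2],q[3],q[0]]).as_matrix()
def cam(n,s=None):
    c=calibration(n);K=np.array(c["intrinsics"]);D=np.array(c["D"])
    if n=="wrist":
        s=s or read_state();T=np.eye(4);T[:3,:3]=q2R(s["tool_rot"]);T[:3,3]=s["ee_pos"]
        M=T@np.array(c["hand_eye"]);return K,D,M[:3,:3],M[:3,3]
    Rm=cv2.Rodrigues(np.array(c["rvec"]))[0];return K,D,Rm.T,-Rm.T@np.array(c["tvec"]).ravel()
def ray(C,px,z):
    K,D,Rm,t=C;p=cv2.undistortPoints(np.array(px,float).reshape(-1,1,2),K,D).reshape(-1,2)
    d=np.c_[p,np.ones(len(p))]@Rm.T;return t+d*((z-t[2])/d[:,2])[:,None]
def proj(C,P):
    K,D,Rm,t=C;return cv2.projectPoints(np.array(P,float).reshape(-1,3),cv2.Rodrigues(Rm.T)[0],-Rm.T@t,K,D)[0].reshape(-1,2)
E
python3 - <<'E'
from h import *
C=cam("scene")
for n,p,z in[("boardL",(180,190),.024),("boardF",(207,213),.024),("boardR",(235,192),.054),("boardB",(207,172),.054),("bar",(302,312),.02),("bar2",(340,294),.03),("scr",(338,338),.03),("scr2",(364,322),.05),("tower",(343,283),0),("glue",(217,174),0)]:
    print(n,np.round(ray(C,[p],z),3))
im=cv2.imread("pics/scene0.png")
a=cv2.resize(im[155:220,165:250],None,fx=6,fy=6,interpolation=cv2.INTER_CUBIC)[:390]
b=cv2.resize(im[250:350,290:390],None,fx=3.9,fy=3.9,interpolation=cv2.INTER_CUBIC)[:390]
b=b[:390,:];cv2.imwrite("pics/crop1.png",cv2.resize(np.hstack([a,b]),(800,int(390*800/(a.shape[1]+b.shape[1])))))
E
```

```text
boardL [[0.494 0.372 0.024]]
boardF [[0.496 0.212 0.024]]
boardR [[0.612 0.206 0.054]]
boardB [[0.606 0.36  0.054]]
bar [[ 0.461 -0.261  0.02 ]]
bar2 [[ 0.574 -0.295  0.03 ]]
scr [[ 0.469 -0.377  0.03 ]]
scr2 [[ 0.541 -0.398  0.05 ]]
tower [[ 0.629 -0.265  0.   ]]
glue [[0.665 0.384 0.   ]]
```

View pics/crop1.png

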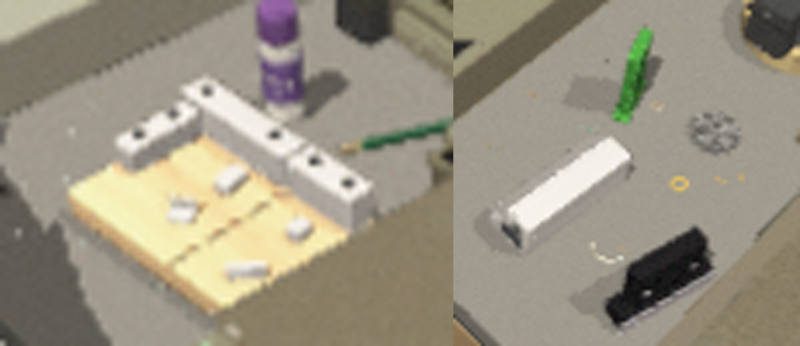

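Request:
move_arm --pt "0 0 0 0 0 -6.6 0" --pt "0 0 0 0 0 -6.6 0" --pt "0 0 0 0 0 -6.6 0" --pt "-0.03 -0.03 0 0 0 0 0" --pt "-0.032 -0.03 0 0 0 0 0" --pt "-0.032 -0.03 0 0 0 0 0" --pt "-0.032 -0.03 0 0 0 0 0" --pt "-0.032 -0.03 0 0 0 0 0" --pt "-0.032 -0.03 0 0 0 0 0" --pt "-0.032 -0.03 0 0 0 0 0"

```text
time: 1.15
ee_pos: [0.4346, 0.3765, 0.2497]
tool_rot: [-0.0, 0.0, 1.0, -0.0]
force: [0.0, 0.8, -0.2]
width: 1.001
grip_force: 0.0
```

Request:
move_arm --pt "-0.033 -0.03 0 0 0 0 0" --pt "-0.033 -0.03 0 0 0 0 0" --pt "-0.033 -0.03 0 0 0 0 0" --pt "0 0 0 0 0 0 0" --pt "0 0 0 0 0 0 0"

```text
time: 1.65
ee_pos: [0.5331, 0.287, 0.2494]
tool_rot: [-0.001, 0.001, 1.0, 0.0]
force: [0.1, -0.5, 0.2]
width: 1.001
grip_force: 0.0
```

```bash
python3 - <<'E'
from h import *
s=read_state();np.save("s1.npy",s,allow_pickle=True)
im=get_image("wrist");cv2.imwrite("pics/w1.png",im)
print(s["time"],s["ee_pos"],s["tool_rot"])
cv2.imwrite("pics/w1b.png",cv2.resize(im,(800,600),interpolation=cv2.INTER_CUBIC))
E
```

```text
1.65 [0.53306718 0.28704339 0.24942311] [-6.99193142e-04  1.36912280e-03  9.99998818e-01  3.95990153e-05]
```

View pics/w1b.png

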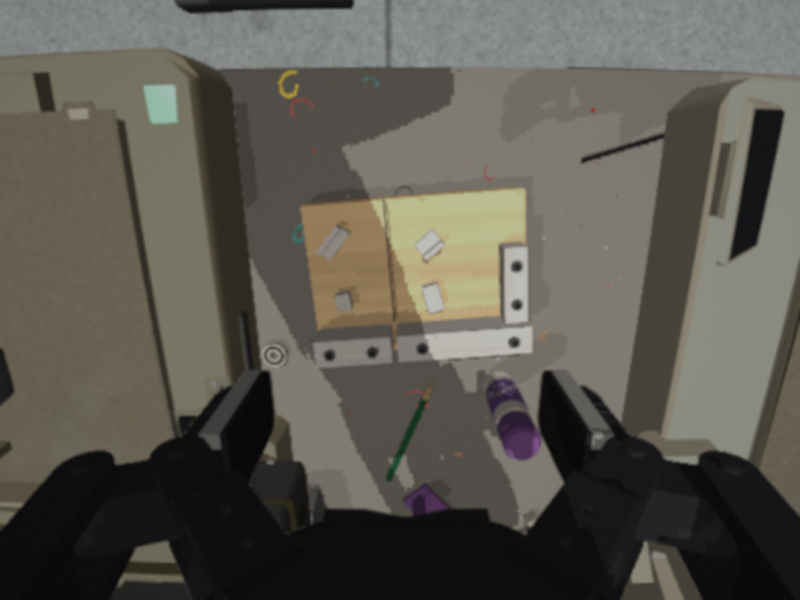

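The wrist view shows the whole board. In 800x600 pixels, the bed's front corners are (526,188) and (301,206), and the fence foot runs from about (316,328) to (500,319). The nibs are at (333,242), (430,244), (343,301) and (432,298). The stop's inner edge is at x≈501, and the bench front edge is at row 68.

```bash
python3 - <<'E'
from h import *
s=np.load("s1.npy",allow_pickle=True).item();C=cam("wrist",s)
f=lambda p,z:ray(C,np.array(p)/1.5625,z)[:,:2]
c=f([(526,188),(301,206),(316,328),(500,319)],.024);print("bed",np.round(c,4))
print("fence top",np.round(f([(314,342),(531,327)],.054),4),"slot",np.round(f([(388,201),(394,322)],.024),4))
st=f([(502,246),(528,244),(504,323),(500,319)],.046);print("stop top",np.round(st,4))
print("nibs",np.round(f([(333,242),(430,244),(343,301),(432,298)],.032),4))
print("edge",f([(300,68),(600,68)],0),"printer",f([(235,100),(250,280)],.02))
v=c[0]-c[1];yaw=np.arctan2(-v[0],v[1]);print("yaw",np.degrees(yaw))
ft=f([(314,342),(531,327)],.054);v=ft[1]-ft[0];print("yaw fence",np.degrees(np.arctan2(-v[0],v[1])))
# refine front edge & fence top edge? bar rough positions from scene
im=get_image("scene");Cs=cam("scene")
hsv=cv2.cvtColor(im,cv2.COLOR_BGR2HSV)
dark=(hsv[...,2]<45).astype(np.uint8);dark[:300]=0;dark[:,:325]=0;dark[:,372:]=0
n,l,stt,cc=cv2.connectedComponentsWithStats(dark);print(stt[1:],cc[1:])
E
```

```text
bed [[0.4845 0.3778]
 [0.4976 0.2077]
 [0.5971 0.2133]
 [0.5895 0.3641]]
fence top [[0.5965 0.2174]
 [0.5847 0.3814]] slot [[0.4941 0.2739]
 [0.5919 0.2775]]
stop top [[0.5244 0.3574]
 [0.5229 0.3764]
 [0.5845 0.3626]
 [0.5812 0.3593]]
nibs [[0.5239 0.2321]
 [0.5256 0.3056]
 [0.571  0.2377]
 [0.5687 0.3077]]
edge [[0.39674731 0.2078361 ]
 [0.3961937  0.43479958]] printer [[0.4208572  0.16320219]
 [0.55702548 0.16129748]]
yaw 4.410116322283627
yaw fence 4.112839822840959
[[334 316  30  27 345]] [[349.10724638 329.37391304]]
```

Request:
move_arm --pt "0.04 -0.03 0 0 0 0 0" --pt "0.04 -0.03 0 0 0 0 0" --pt "0.02 -0.045 0 0 0 0 0" --pt "0 -0.048 0 0 0 0 0" --pt "0 -0.048 0 0 0 0 0" --pt "0 -0.048 0 0 0 0 0" --pt "0 -0.048 0 0 0 0 0" --pt "0 -0.048 0 0 0 0 0" --pt "0 -0.048 0 0 0 0 0" --pt "0 -0.048 0 0 0 0 0"

```text
time: 2.75
ee_pos: [0.4324, -0.1533, 0.2503]
tool_rot: [0.001, -0.001, 1.0, 0.0]
force: [1.0, 0.3, 0.7]
width: 0.997
grip_force: 0.0
```

Request:
move_arm --pt "0 -0.045 0 0 0 0 0" --pt "0 -0.045 0 0 0 0 0" --pt "-0.02 -0.04 0 0 0 0 0" --pt "-0.03 -0.04 0 0 0 0 0" --pt "0 0 0 0 0 0 0" --pt "0 0 0 0 0 0 0"

```text
time: 3.35
ee_pos: [0.483, -0.3219, 0.2487]
tool_rot: [-0.001, -0.0, 1.0, 0.001]
force: [-0.7, 0.7, 1.2]
width: 0.999
grip_force: 0.0
```

```bash
python3 - <<'E'
from h import *
s=read_state();np.save("s2.npy",s,allow_pickle=True)
im=get_image("wrist");cv2.imwrite("pics/w2.png",im)
print(s["time"],s["ee_pos"],s["tool_rot"])
cv2.imwrite("pics/w2b.png",cv2.resize(im,(800,600),interpolation=cv2.INTER_CUBIC))
E
```

```text
3.35 [ 0.48297012 -0.32192751  0.24872545] [-1.04052589e-03 -4.68610239e-04  9.99998659e-01  1.17484372e-03]
```

View pics/w2b.png

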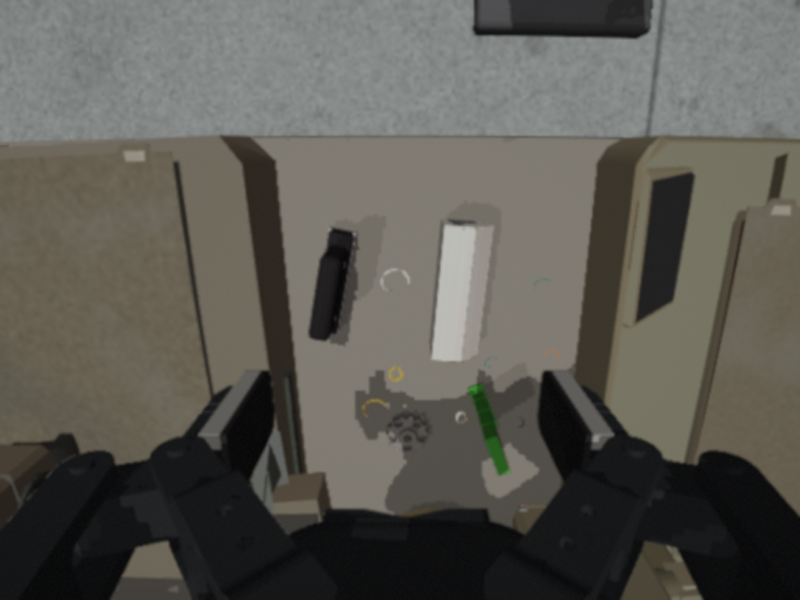

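The wrist view shows the scraper from (342,230) to (322,338) and the bar from (465,222) to (448,360), with its bevel strip on the image right (world left). The tower is at (488,430). I'll enlarge the scraper and bar.

```bash
python3 - <<'E'
import cv2
im=cv2.imread("pics/w2.png")[135:240,190:325]
im=cv2.convertScaleAbs(im,alpha=1.0);im=cv2.LUT(im,__import__("numpy").array([min(255,(i/255)**.5*255) for i in range(256)]).astype("uint8"))
cv2.imwrite("pics/c2.png",cv2.resize(im,None,fx=5.5,fy=5.5,interpolation=cv2.INTER_CUBIC))
E
```

```text
(no output)
```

View pics/c2.png

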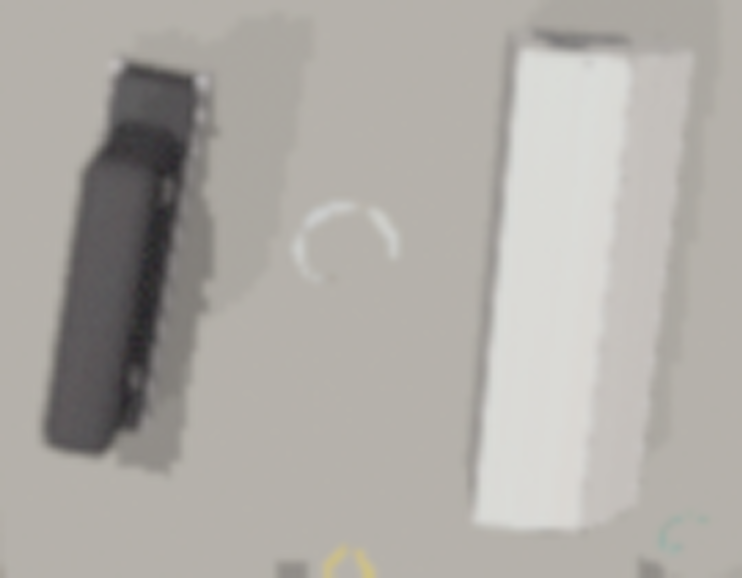

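In the crop the rib's top face has its ends near (119,163) and (77,450). The bar's top face corners are (515,47), (630,53), (473,522) and (580,527). The lower bevel edge runs from (693,53) to (637,507).

```bash
python3 - <<'E'
from h import *
s=np.load("s2.npy",allow_pickle=True).item();C=cam("wrist",s)
f=lambda p,z:ray(C,(np.array(p)+.5)/5.5-.5+np.array([190,135]),z)[:,:2]
r=f([(85,163),(152,170),(44,445),(110,452)],.060);ft=f([(120,65),(200,78)],.018)
def ax(a,b,c,d):
    v=(c+d-a-b)/2;return np.linalg.norm(v),np.degrees(np.arctan2(v[1],v[0])),(a+b+c+d)/4
print("rib",np.round(r,4),ax(*r),"footmid",ft.mean(0),ft)
b=f([(515,47),(630,53),(473,522),(580,527)],.036);bl=f([(693,53),(637,507)],.020)
print("bar",np.round(b,4),ax(*b),bl)
L,an,c=ax(*b);u=np.array([np.cos(np.radians(an)),np.sin(np.radians(an))]);n=np.array([-u[1],u[0]])
print("barcentre from top",c+n*.008,"from bevel edge",bl.mean(0)-n*.020)
L,an,c=ax(*r);u=np.array([np.cos(np.radians(an)),np.sin(np.radians(an))]);print("rib from foot",ft.mean(0)+u*.044)
E
```

```text
rib [[ 0.4786 -0.3812]
 [ 0.48   -0.3679]
 [ 0.5393 -0.3931]
 [ 0.5408 -0.3793]] (np.float64(0.06182881220547251), np.float64(-10.847525133338905), array([ 0.50969308, -0.38035539])) footmid [ 0.4673892  -0.37133046] [[ 0.46592687 -0.38017328]
 [ 0.46885154 -0.36248764]]
bar [[ 0.4591 -0.2941]
 [ 0.4603 -0.2699]
 [ 0.5684 -0.3011]
 [ 0.5697 -0.2764]] (np.float64(0.10953761566277549), np.float64(-3.5082766021556933), array([ 0.51438603, -0.28536577])) [[ 0.46278794 -0.25347144]
 [ 0.5721588  -0.26067967]]
barcentre from top [ 0.51487558 -0.27738077] from bevel edge [ 0.51624952 -0.27703807]
rib from foot [ 0.51060299 -0.37961108]
```

Request:
move_arm --pt "0 0 0 0 0 5.4 165" --pt "0 0 0 0 0 5.4 165" --pt "-0.019 -0.026 0.02 0 0 0 165" --pt "-0.0184 -0.0259 0.04 0 0 0 165" --pt "0 0 0.04 0 0 0 165" --pt "0 0 0.02 0 0 0 165" --pt "0 0 0 0 0 0 165" --pt "0 0 0 0 0 0 165"

```text
time: 4.2
ee_pos: [0.5096, -0.379, 0.132]
tool_rot: [0.0, 0.093, 0.996, -0.0]
force: [1.1, -0.3, 0.6]
width: 0.352
grip_force: 0.0
```

```bash
python3 - <<'E'
from h import *
s=read_state();print(s["ee_pos"],s["tool_rot"],s["width"])
Rt=q2R(s["tool_rot"]);print("to target",np.round(Rt.T@(np.array([.5102,-.380,.048])-s["ee_pos"]),4))
C=cam("wrist",s);im=get_image("wrist")
# fingertips in tool frame, and rib top ends, expected pixels
T=lambda p:s["ee_pos"]+Rt@np.array(p)
print(proj(C,[(.479,-.374,.06),(.540,-.386,.06)]))
cv2.imwrite("pics/w3.png",im)
E
```

```text
[ 0.50956128 -0.3789711   0.13198441] [ 2.49515052e-04  9.33604461e-02  9.95632337e-01 -1.20796633e-04] 0.35175675178067956
to target [-0.0008 -0.0009  0.084 ]
[[258.62035346 163.97566757]
 [258.06557835 245.12233646]]
```

View pics/w3.png

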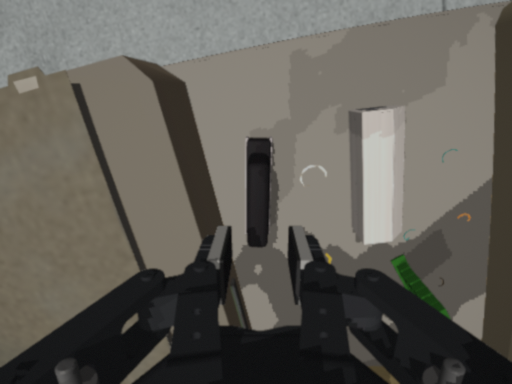

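The rib is at column 258, centred between the fingertips (231 and 290), so I can descend and grip.

Request:
move_arm --pt "-0.0008 -0.0009 0.04 0 0 0 165" --pt "0 0 0.03 0 0 0 165" --pt "0 0 0.013 0 0 0 165" --pt "0 0 0 0 0 0 165" --pt "0 0 0 0 0 0 255" --pt "0 0 0 0 0 0 255" --pt "0 0 0 0 0 0 255" --pt "0 0 0 0 0 0 255" --pt "0 0 0 0 0 0 255" --squeeze 60

```text
time: 5.15
ee_pos: [0.5111, -0.3826, 0.0499]
tool_rot: [0.001, 0.094, 0.996, -0.001]
force: [0.5, 0.5, 6.9]
width: 0.176
grip_force: 61.7
```

Request:
move_arm --pt "0 0 -0.03 0 0 0 255" --pt "0 0 -0.05 0 0 0 255" --pt "0 0 -0.05 0 0 -7.5 255" --pt "0 0 -0.05 0 0 -7.5 255" --pt "0.04 0.02 -0.02 0 0 0 255" --pt "0.04 0.03 0 0 0 0 255" --pt "0.01 0.048 0 0 0 0 255" --pt "0 0.048 0 0 0 0 255" --pt "0 0.048 0 0 0 0 255" --pt "0 0.048 0 0 0 0 255"

```text
time: 6.15
ee_pos: [0.4015, -0.145, 0.2475]
tool_rot: [0.0, -0.036, 0.999, 0.0]
force: [0.1, -0.3, -0.4]
width: 0.178
grip_force: 60.7
```

```bash
cat >> h.py <<'E'
O=np.array([.5855,.3635]);YAW=np.radians(4.2)
def B(x,y): # board mm -> world
    c,s_=np.cos(YAW),np.sin(YAW);return O+np.array([c*x-s_*y,s_*x+c*y])/1000
def W(p): c,s_=np.cos(YAW),np.sin(YAW);d=np.array(p)[:2]-O;return np.array([c*d[0]+s_*d[1],-s_*d[0]+c*d[1]])*1000
def to(x,y,z):
    s=read_state();Rt=q2R(s["tool_rot"]);p=s["ee_pos"]
    yaw=np.degrees(np.arctan2(-Rt[0,1],Rt[1,1]))
    print("t",s["time"],"ee",np.round(p,4),"board",np.round(W(p),1),"yaw",round(yaw,2),"force",np.round(s["force"],1),"w",round(s["width"],3),"| tool shift",np.round(Rt.T@(np.r_[B(x,y),z]-p),4))
E
python3 -c "
from h import *
to(-47,-18,.16)"
```

```text
t 6.15 ee [ 0.4015 -0.145   0.2475] board [-220.7 -493.6] yaw 4.1 force [ 0.1 -0.3 -0.4] w 0.178 | tool shift [-0.1729  0.4759  0.0877]
```

Request:
move_arm --pt "0 0.048 0 0 0 0 255" --pt "0 0.048 0 0 0 0 255" --pt "0 0.048 0 0 0 0 255" --pt "0 0.048 0 0 0 0 255" --pt "0 0.048 0 0 0 0 255" --pt "0 0.048 0 0 0 0 255" --pt "-0.01 0.047 0 0 0 0 255" --pt "-0.02 0.045 0 0 0 0 255" --pt "-0.03 0.04 0 0 0 0 255" --pt "-0.03 0.036 0 0 0 0 255"

```text
time: 7.15
ee_pos: [0.4588, 0.317, 0.2474]
tool_rot: [-0.0, -0.038, 0.999, -0.0]
force: [0.5, -0.0, -0.0]
width: 0.176
grip_force: 60.7
```

Request:
move_arm --pt "-0.03 0.02 0.02 0 0 0 255" --pt "-0.03 0 0.04 0 0 0 255" --pt "-0.023 0 0.027 0 0 0 255" --pt "0 0 0 0 0 0 255" --pt "0 0 0 0 0 0 255"

```text
time: 7.65
ee_pos: [0.5393, 0.3401, 0.1593]
tool_rot: [-0.002, -0.036, 0.999, -0.001]
force: [-0.5, -0.2, -0.9]
width: 0.174
grip_force: 60.6
```

```bash
python3 - <<'E'
from h import *
to(-47,-18,.13)
cv2.imwrite("pics/w4.png",get_image("wrist"))
E
```

```text
t 7.65 ee [0.5393 0.3401 0.1593] board [-47.8 -19.9] yaw 4.16 force [-0.5 -0.2 -0.9] w 0.174 | tool shift [-0.0009  0.002   0.0293]
```

View pics/w4.png

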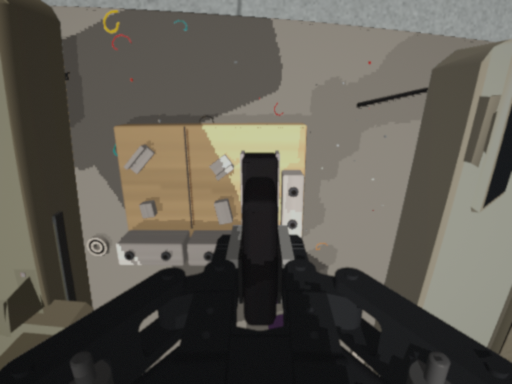

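The wrist view shows the scraper between the stop (inner edge at column 283) and the nibs. The board is square to the tool: bed front corners at (116,126) and (306,125), slot at column 187. The nearest nibs are at (222,165) and (223,211), clear of the scraper.

```bash
python3 - <<'E'
from h import *
C=cam("wrist")
f=lambda p,z:np.round([W(q) for q in ray(C,p,z)],1).tolist()
print("front corners",f([(116,126),(306,125)],.024),"stop face",f([(283,172)],.046),"slot",f([(187,127),(190,228)],.024),"fence top front",f([(119,245),(212,244)],.054),"foot front z.127",f([(244,153),(278,153)],.127), "fence foot",f([(124,231),(215,230)],.024),"nibs",f([(222,165),(223,211)],.034))
to(-47,-18,.08)
E
```

```text
front corners [[-98.2, -147.3], [-98.5, 21.5]] stop face [[-61.4, 0.4]] slot [[-96.8, -83.5], [0.9, -87.6]] fence top front [[3.8, -145.2], [2.1, -61.4]] foot front z.127 [[-93.0, -27.9], [-93.0, -9.3]] fence foot [[4.6, -154.1], [3.0, -63.1]] nibs [[-64.7, -52.4], [-21.2, -53.2]]
t 7.7 ee [0.5399 0.3407 0.1612] board [-47.2 -19.4] yaw 4.17 force [-0.3 -0.6 -0.7] w 0.179 | tool shift [-0.0002  0.0014  0.0812]
```

Request:
move_arm --pt "-0.003 0.001 0.04 0 0 0 255" --pt "0 0 0.03 0 0 0 255" --pt "0 0 0.01 0 0 0 255" --pt "0 0 0.003 0 0 0 255" --pt "0 0 0.002 0 0 0 255" --pt "0 0 0 0 0 0 255"

```text
time: 8.3
ee_pos: [0.5402, 0.3434, 0.0836]
tool_rot: [-0.003, -0.037, 0.999, 0.0]
force: [-19.2, -4.4, 24.4]
width: 0.176
grip_force: 77.4
```

```bash
python3 -c "
from h import *
to(-44,-18,.074)"
```

```text
t 8.3 ee [0.5402 0.3434 0.0836] board [-46.6 -16.8] yaw 4.22 force [-19.2  -4.4  24.4] w 0.176 | tool shift [-0.0027 -0.0012  0.0096]
```

Request:
move_arm --pt "0.003 0 -0.03 0 0 0 255" --pt "0.003 0 -0.045 0 0 0 255" --pt "0 0 0 0 0 0 255" --pt "0 0 0 0 0 0 255"

```text
time: 8.7
ee_pos: [0.5389, 0.3428, 0.1561]
tool_rot: [0.004, -0.037, 0.999, 0.002]
force: [0.1, -0.8, -0.2]
width: 0.175
grip_force: 73.6
```

```bash
python3 - <<'E'
from h import *
to(-47,-18,.13)
a=cv2.imread("pics/w4.png");b=get_image("wrist");cv2.imwrite("pics/w5.png",b)
for im in(a,b):
    g=cv2.cvtColor(im,cv2.COLOR_BGR2GRAY)
    print("col260 rows140-200",g[140:200:2,260].tolist())
    for r in(160,170,190,210): print(r,g[r,234:290:2].tolist())
E
```

```text
t 8.7 ee [0.5389 0.3428 0.1561] board [-48.  -17.2] yaw 4.22 force [ 0.1 -0.8 -0.2] w 0.175 | tool shift [-0.0008 -0.0009  0.0262]
col260 rows140-200 [198, 196, 194, 193, 192, 194, 134, 24, 18, 25, 30, 31, 32, 31, 32, 32, 31, 31, 26, 17, 18, 18, 18, 18, 19, 19, 19, 17, 18, 19]
160 [192, 187, 185, 173, 77, 30, 30, 30, 32, 30, 30, 31, 29, 30, 31, 30, 31, 29, 30, 31, 29, 30, 121, 189, 197, 197, 197, 197]
170 [180, 190, 190, 168, 69, 35, 33, 31, 31, 32, 32, 31, 31, 32, 32, 32, 31, 33, 32, 32, 30, 29, 126, 180, 156, 142, 141, 142]
190 [131, 155, 181, 173, 109, 22, 16, 17, 18, 17, 16, 16, 18, 19, 18, 17, 18, 17, 18, 17, 16, 29, 147, 167, 128, 195, 194, 134]
210 [115, 133, 138, 133, 64, 25, 28, 28, 29, 30, 29, 29, 30, 29, 30, 30, 30, 30, 27, 27, 23, 21, 126, 156, 150, 196, 196, 183]
col260 rows140-200 [192, 191, 190, 188, 189, 190, 192, 192, 192, 192, 192, 193, 194, 191, 188, 186, 185, 119, 51, 60, 61, 60, 56, 22, 29, 37, 48, 53, 52, 53]
160 [181, 186, 192, 192, 192, 192, 192, 192, 192, 192, 192, 192, 192, 192, 192, 192, 192, 192, 192, 192, 192, 192, 192, 192, 192, 192, 192, 192]
170 [185, 185, 185, 185, 185, 185, 185, 186, 185, 185, 185, 185, 185, 186, 186, 186, 186, 186, 186, 186, 186, 185, 152, 126, 125, 125, 125, 125]
190 [151, 176, 178, 175, 147, 36, 28, 35, 38, 38, 38, 38, 38, 37, 38, 39, 40, 40, 40, 34, 22, 75, 121, 182, 193, 178, 88, 70]
210 [134, 134, 134, 139, 119, 30, 30, 38, 45, 47, 49, 49, 50, 52, 52, 53, 54, 53, 47, 37, 27, 34, 126, 191, 194, 194, 195, 197]
```

```bash
python3 - <<'E'
from h import *
from scipy.optimize import brentq
s=read_state();C=cam("wrist",s);Rt=q2R(s["tool_rot"])
def row(th,l=.0445): 
    c,d=np.cos(th),np.sin(th);x,z=l,.032
    return proj(C,[s["ee_pos"]+Rt@np.array([c*x-d*z,0,d*x+c*z])])[0,1]
for t in(0,5,10,15,20,25): print(t,row(np.radians(t)))
a=cv2.cvtColor(cv2.imread("pics/w4.png"),cv2.COLOR_BGR2GRAY)
for c in(135,165,205): print(c,a[215:275,c].tolist())
p=np.array([.5399,.3407,.1612]);s4=dict(ee_pos=p,tool_rot=[0,-.0364,.99934,0]);C4=cam("wrist",s4)
for c in(135,165,205):
    print(c,[(r,[round(W(q)[0],1) for q in (ray(C4,[(c,r)],.024)[0],ray(C4,[(c,r)],.054)[0])]) for r in range(222,266,3)])
E
```

```text
0 156.1405951001362
5 160.03915277469736
10 164.37836461765042
15 169.10750215598534
20 174.1819946180238
25 179.5628498348991
135 [139, 140, 141, 142, 142, 142, 142, 141, 140, 138, 134, 128, 118, 114, 107, 94, 85, 84, 86, 87, 85, 85, 85, 85, 86, 86, 87, 91, 108, 127, 138, 142, 143, 143, 144, 141, 135, 129, 126, 125, 125, 143, 178, 192, 192, 185, 158, 142, 140, 138, 136, 136, 136, 136, 136, 136, 136, 135, 136, 136]
165 [139, 141, 142, 144, 143, 137, 123, 118, 116, 116, 115, 115, 115, 115, 109, 95, 86, 85, 86, 87, 85, 84, 85, 86, 85, 86, 87, 89, 103, 123, 136, 141, 143, 141, 134, 115, 85, 57, 52, 47, 34, 25, 25, 33, 54, 87, 118, 134, 138, 137, 136, 135, 124, 88, 44, 19, 18, 17, 16, 18]
205 [140, 141, 143, 144, 143, 143, 138, 124, 117, 116, 115, 115, 115, 114, 110, 96, 86, 84, 85, 86, 85, 85, 85, 85, 85, 85, 86, 87, 98, 120, 135, 140, 141, 140, 140, 139, 131, 106, 76, 61, 56, 50, 50, 61, 83, 113, 134, 139, 135, 120, 93, 58, 37, 29, 26, 21, 19, 17, 17, 18]
135 [(222, [np.float64(-5.2), np.float64(-18.7)]), (225, [np.float64(-1.9), np.float64(-15.9)]), (228, [np.float64(1.3), np.float64(
[... 1201 characters left out ...]
), np.float64(22.9)])]
205 [(222, [np.float64(-5.5), np.float64(-19.0)]), (225, [np.float64(-2.3), np.float64(-16.1)]), (228, [np.float64(1.0), np.float64(-13.3)]), (231, [np.float64(4.2), np.float64(-10.4)]), (234, [np.float64(7.5), np.float64(-7.5)]), (237, [np.float64(10.8), np.float64(-4.6)]), (240, [np.float64(14.1), np.float64(-1.7)]), (243, [np.float64(17.4), np.float64(1.3)]), (246, [np.float64(20.8), np.float64(4.2)]), (249, [np.float64(24.1), np.float64(7.2)]), (252, [np.float64(27.6), np.float64(10.3)]), (255, [np.float64(31.0), np.float64(13.3)]), (258, [np.float64(34.5), np.float64(16.4)]), (261, [np.float64(38.0), np.float64(19.5)]), (264, [np.float64(41.5), np.float64(22.6)])]
```

Request:
move_arm --pt "0.022 -0.001 0 0 0 0 255" --pt "0 0 0.03 0 0 0 255" --pt "0 0 0.035 0 0 0 255" --pt "0 0 0 0 0 0 255" --pt "0 0 0.004 0 0 0 255" --pt "0 0 0.004 0 0 0 255" --pt "0 0 0.004 0 0 0 255" --pt "0 0 0.003 0 0 0 255" --pt "0 0 0 0 0 0 255" --pt "0 0 0 0 0 0 255" --squeeze 25

```text
time: 9.75
ee_pos: [0.5201, 0.3394, 0.0776]
tool_rot: [0.004, -0.037, 0.999, 0.0]
force: [0.5, -5.1, 20.0]
width: 0.176
grip_force: 79.5
```

```bash
python3 - <<'E'
from h import *
to(-70,-18,.074)
s=read_state();C=cam("wrist",s);b=get_image("wrist");g=cv2.cvtColor(b,cv2.COLOR_BGR2GRAY);cv2.imwrite("pics/w6.png",b)
print(g[130:190,260].tolist())
E
```

```text
t 9.75 ee [0.5201 0.3394 0.0776] board [-67.  -19.2] yaw 4.25 force [ 0.5 -5.1 20. ] w 0.176 | tool shift [0.003  0.0012 0.0036]
[88, 88, 88, 89, 88, 88, 88, 88, 88, 87, 88, 88, 88, 88, 88, 87, 88, 85, 78, 73, 72, 72, 72, 73, 72, 72, 73, 85, 111, 121, 123, 126, 129, 131, 134, 141, 160, 168, 124, 62, 45, 53, 59, 59, 59, 58, 57, 58, 58, 58, 58, 58, 57, 56, 56, 53, 34, 18, 12, 14]
```

Request:
move_arm --pt "0 0 0 0 0 0 185" --pt "0 0 0 0 0 0 185" --pt "0 0 0 0 0 0 175" --pt "0 0 0 0 0 0 175" --pt "0 0 0 0 0 0 175"

```text
time: 10.3
ee_pos: [0.5147, 0.3386, 0.07]
tool_rot: [-0.001, -0.037, 0.999, -0.0]
force: [0.5, 0.5, -0.1]
width: 0.315
grip_force: 0.0
```

```bash
python3 - <<'E'
from h import *
to(-70,-18,.074)
s=read_state();C=cam("wrist",s);b=get_image("wrist");g=cv2.cvtColor(b,cv2.COLOR_BGR2GRAY);cv2.imwrite("pics/w7.png",b)
print(g[130:190,260].tolist())
for l in(-.005,0,.005):print(l,[proj(C,[np.r_[B(W(s["ee_pos"])[0]-44.5-l*1000,W(s["ee_pos"])[1]),.042]])[0].round(1)])
for r in(165,172,190): print(g[r,230:295:2].tolist())
E
```

```text
t 10.3 ee [0.5147 0.3386 0.07  ] board [-72.5 -19.6] yaw 4.2 force [ 0.5  0.5 -0.1] w 0.315 | tool shift [-0.0025  0.0016 -0.004 ]
[91, 91, 92, 91, 92, 92, 91, 91, 92, 92, 92, 91, 92, 92, 92, 91, 92, 92, 91, 91, 92, 92, 91, 91, 91, 91, 91, 91, 89, 80, 75, 75, 75, 75, 75, 75, 74, 75, 75, 75, 80, 101, 121, 130, 133, 131, 110, 66, 28, 18, 19, 18, 19, 20, 25, 29, 32, 30, 31, 31]
-0.005 [array([259.5, 166.9])]
0 [array([259.5, 157.7])]
0.005 [array([259.5, 148.3])]
[75, 74, 75, 74, 74, 74, 75, 74, 75, 75, 74, 75, 74, 75, 74, 75, 75, 75, 75, 75, 75, 75, 75, 107, 115, 115, 122, 125, 125, 125, 125, 125, 125]
[84, 85, 84, 84, 84, 85, 85, 94, 89, 86, 94, 117, 118, 118, 120, 121, 120, 126, 127, 128, 127, 128, 128, 128, 127, 128, 128, 128, 128, 128, 128, 128, 128]
[200, 200, 200, 200, 200, 200, 175, 81, 28, 31, 31, 31, 31, 32, 31, 31, 31, 30, 29, 28, 32, 32, 30, 32, 28, 91, 182, 190, 189, 189, 189, 189, 189]
```

Request:
move_arm --pt "-0.007 0 0 0 0 0 175" --pt "-0.0075 0 -0.002 0 0 0 175" --pt "0 0 0 0 0 0 175" --pt "0 0 0 0 0 0 255" --pt "0 0 0 0 0 0 255" --pt "0 0 0 0 0 0 255" --pt "0 0 0 0 0 0 255" --pt "0 0 0 0 0 0 255" --squeeze 90

```text
time: 11.15
ee_pos: [0.5302, 0.3401, 0.0732]
tool_rot: [0.0, -0.037, 0.999, 0.0]
force: [0.8, -0.5, 2.5]
width: 0.176
grip_force: 87.9
```

```bash
python3 - <<'E'
from h import *
to(-70,-18,.074)
s=read_state();C=cam("wrist",s);b=get_image("wrist");g=cv2.cvtColor(b,cv2.COLOR_BGR2GRAY);cv2.imwrite("pics/w8.png",b)
print(g[130:230,260].tolist())
p=W(s["ee_pos"])
for l in(44,33):print(l,proj(C,[np.r_[B(p[0]-l,p[1]),z] for z in(.024,.042,.084)]).round(1).tolist())
E
```

```text
t 11.15 ee [0.5302 0.3401 0.0732] board [-56.9 -19.3] yaw 4.19 force [ 0.8 -0.5  2.5] w 0.176 | tool shift [ 0.0131  0.0013 -0.0008]
[90, 90, 90, 89, 87, 79, 74, 73, 73, 73, 73, 73, 73, 73, 73, 73, 75, 77, 67, 42, 23, 20, 18, 21, 25, 30, 30, 33, 33, 32, 33, 32, 32, 33, 33, 31, 32, 33, 31, 33, 31, 32, 29, 22, 18, 17, 16, 17, 17, 17, 17, 18, 17, 18, 19, 17, 20, 19, 18, 18, 17, 17, 19, 17, 19, 23, 25, 26, 28, 30, 30, 29, 29, 29, 29, 29, 30, 30, 29, 28, 30, 28, 28, 28, 29, 29, 28, 28, 29, 29, 30, 30, 29, 30, 30, 30, 29, 28, 29, 29]
44 [[259.5, 151.2], [259.4, 157.3], [259.4, 178.5]]
33 [[259.4, 169.1], [259.4, 177.0], [259.4, 204.2]]
```

Request:
move_arm --pt "-0.004 0 0 0 0 0 255" --pt "-0.004 0 0 0 0 0 255" --pt "0 0 0 0 0 0 255"

```text
time: 11.5
ee_pos: [0.5379, 0.3407, 0.0732]
tool_rot: [-0.0, -0.036, 0.999, 0.0]
force: [-0.4, 0.5, 4.5]
width: 0.171
grip_force: 88.2
```

Request:
move_arm --pt "-0.002 0 0 0 0 0 255" --pt "0 0 0 0 0 0 255"

```text
time: 11.7
ee_pos: [0.5395, 0.3408, 0.0733]
tool_rot: [-0.0, -0.037, 0.999, 0.0]
force: [-1.8, -0.2, 6.3]
width: 0.169
grip_force: 88.4
```

Request:
move_arm --pt "-0.002 0 0 0 0 0 255" --pt "0 0 0 0 0 0 255"

```text
time: 11.9
ee_pos: [0.5414, 0.341, 0.0732]
tool_rot: [-0.0, -0.037, 0.999, 0.0]
force: [-2.1, -0.4, 5.2]
width: 0.177
grip_force: 88.4
```

Request:
move_arm --pt "-0.002 0 0 0 0 0 255" --pt "0 0 0 0 0 0 255"

```text
time: 12.1
ee_pos: [0.5435, 0.3411, 0.0732]
tool_rot: [-0.0, -0.037, 0.999, 0.0]
force: [-1.2, 0.2, 7.0]
width: 0.167
grip_force: 88.4
```

Request:
move_arm --pt "-0.002 0 0 0 0 0 255" --pt "0 0 0 0 0 0 255"

```text
time: 12.3
ee_pos: [0.5455, 0.3412, 0.0732]
tool_rot: [-0.0, -0.037, 0.999, 0.0]
force: [-2.4, -0.5, 6.1]
width: 0.169
grip_force: 88.4
```

Request:
move_arm --pt "0.0005 -0.006 0 0 0 0 255" --pt "0 -0.008 0 0 0 0 255" --pt "0 -0.008 0 0 0 0 255" --pt "0 -0.008 0 0 0 0 255" --pt "0 -0.008 0 0 0 0 255" --pt "0 -0.008 0 0 0 0 255" --pt "0 -0.008 0 0 0 0 255" --pt "0 -0.008 0 0 0 0 255"

```text
time: 13.1
ee_pos: [0.5502, 0.2786, 0.0732]
tool_rot: [0.0, -0.036, 0.999, 0.0]
force: [0.4, 3.7, 4.5]
width: 0.173
grip_force: 88.4
```

```bash
python3 -c "
from h import *
to(-42,-146,.074)"
```

```text
t 13.1 ee [0.5502 0.2786 0.0732] board [-41.4 -82.1] yaw 4.16 force [0.4 3.7 4.5] w 0.173 | tool shift [ 0.0006 -0.0639 -0.0008]
```

Request:
move_arm --pt "0 -0.008 0 0 0 0 255" --pt "0 -0.008 0 0 0 0 255" --pt "0 -0.008 0 0 0 0 255" --pt "0 -0.008 0 0 0 0 255" --pt "0 -0.008 0 0 0 0 255" --pt "0 -0.008 0 0 0 0 255" --pt "0 -0.008 0 0 0 0 255" --pt "0 -0.008 0 0 0 0 255" --pt "0 -0.003 0 0 0 0 255" --pt "0 0 0 0 0 0 255"

```text
time: 14.1
ee_pos: [0.555, 0.2112, 0.0732]
tool_rot: [0.0, -0.036, 0.999, -0.0]
force: [0.2, -0.2, 5.7]
width: 0.173
grip_force: 88.5
```

```bash
python3 - <<'E'
from h import *
to(-42,-150,.074)
cv2.imwrite("pics/w9.png",get_image("wrist"))
E
```

```text
t 14.1 ee [0.555  0.2112 0.0732] board [ -41.6 -149.7] yaw 4.13 force [ 0.2 -0.2  5.7] w 0.173 | tool shift [ 0.0004 -0.0003 -0.0008]
```

Request:
move_arm --pt "0 0 -0.03 0 0 0 255" --pt "0 0 -0.05 0 0 0 255" --pt "0 0 -0.05 0 0 0 255" --pt "0 0.02 -0.047 0 0 0 255" --pt "0 0 0 0 0 0 255" --pt "0 0 0 0 0 0 255"

```text
time: 14.75
ee_pos: [0.5532, 0.2311, 0.2489]
tool_rot: [0.0, -0.037, 0.999, -0.001]
force: [0.2, -0.1, -1.1]
width: 0.171
grip_force: 88.0
```

```bash
cat > bed.py <<'E'
from h import *
import sys
# rectify the bed top and nearby bench, list grey blobs on the yellow bed
def rect(im,C,x0,x1,y0,y1,z,n):
    xs,ys=np.meshgrid(np.arange(x0,x1),np.arange(y0,y1))
    P=np.array([np.r_[B(x,y),z] for x,y in zip(xs.ravel(),ys.ravel())])
    uv=proj(C,P).astype(np.float32).reshape(xs.shape+(2,))
    return cv2.remap(im,uv[...,0],uv[...,1],cv2.INTER_LINEAR)
s=read_state();C=cam("wrist",s);im=get_image("wrist");cv2.imwrite("pics/%s.png"%sys.argv[1],im)
r=rect(im,C,-98,0,-146,0,.024,1)
h=cv2.cvtColor(r,cv2.COLOR_BGR2HSV);m=(h[...,1]<70).astype(np.uint8)
n,l,st,cc=cv2.connectedComponentsWithStats(m)
print("nonyellow on bed x,y,w,h,area:",[(int(a[0]-98),int(a[1]-146),int(a[2]),int(a[3]),int(a[4])) for a in st[1:] if a[4]>15])
r=rect(im,C,-160,30,-205,-150,.003,1);cv2.imwrite("pics/gap.png",cv2.resize(np.rot90(r),None,fx=6,fy=4))
E
python3 -c "
from h import *
to(-42,-150,.25)"; python3 bed.py w10
```

```text
t 14.75 ee [0.5532 0.2311 0.2489] board [ -42.  -129.7] yaw 4.2 force [ 0.2 -0.1 -1.1] w 0.171 | tool shift [ 0.     -0.0203 -0.001 ]
nonyellow on bed x,y,w,h,area: [(-98, -146, 98, 146, 6790), (-34, -83, 26, 83, 1892)]
```

Request:
move_arm --pt "0 0.045 0 0 0 0 255" --pt "0 0.045 0 0 0 0 255" --pt "0 0 0 0 0 0 255" --pt "0 0 0 0 0 0 255"

```text
time: 15.2
ee_pos: [0.5447, 0.3209, 0.2447]
tool_rot: [-0.003, -0.037, 0.999, -0.002]
force: [-0.5, 0.1, -1.7]
width: 0.175
grip_force: 88.2
```

```bash
python3 bed.py w11
```

```text
nonyellow on bed x,y,w,h,area: [(-98, -82, 98, 82, 6334)]
```

```bash
python3 - <<'E'
from h import *
im=cv2.imread("pics/w11.png");h=cv2.cvtColor(im,cv2.COLOR_BGR2HSV)
C=cam("wrist")
for y in range(-140,1,10): 
    uv=proj(C,[np.r_[B(x,y),.024] for x in range(-95,0,10)]).round().astype(int)
    print(y,[tuple(int(k) for k in h[v,u]) for u,v in uv])
E
```

```text
-140 [(18, 96, 172), (18, 97, 169), (18, 97, 169), (18, 96, 170), (18, 97, 161), (18, 98, 162), (18, 99, 163), (18, 95, 170), (18, 97, 168), (18, 101, 152)]
-130 [(18, 96, 172), (18, 97, 169), (18, 98, 170), (18, 95, 171), (18, 98, 162), (18, 99, 163), (18, 99, 163), (18, 97, 171), (18, 97, 168), (18, 101, 142)]
-120 [(18, 96, 173), (18, 96, 170), (18, 96, 170), (18, 96, 172), (18, 97, 163), (18, 97, 163), (18, 98, 162), (18, 95, 171), (18, 97, 169), (17, 102, 143)]
-110 [(18, 96, 173), (18, 98, 170), (18, 97, 171), (18, 96, 173), (18, 97, 163), (18, 98, 158), (18, 99, 163), (18, 96, 172), (18, 97, 169), (17, 102, 143)]
-100 [(18, 96, 173), (18, 95, 171), (18, 95, 171), (18, 96, 173), (18, 96, 164), (18, 98, 159), (18, 99, 163), (18, 96, 172), (18, 97, 168), (17, 101, 144)]
-90 [(18, 97, 174), (17, 95, 166), (18, 95, 171), (18, 97, 174), (18, 97, 165), (18, 98, 158), (18, 97, 163), (18, 96, 172), (18, 96, 165), (18, 101, 142)]
-80 [(31, 57, 210), (21, 83, 181), (18, 96, 172), (18, 97, 174), (18, 97, 165), (18, 99, 159), (18, 97, 163), (18, 96, 173), (18, 98, 169), (17, 102, 143)]
-70
[... 519 characters left out ...]
), (150, 11, 24), (150, 7, 35), (165, 14, 36), (15, 27, 19), (170, 35, 22), (150, 12, 21)]
-30 [(32, 57, 212), (31, 57, 211), (30, 57, 209), (32, 55, 212), (150, 11, 24), (140, 21, 36), (165, 15, 35), (135, 26, 20), (160, 38, 20), (0, 13, 20)]
-20 [(32, 56, 211), (31, 54, 211), (30, 57, 209), (32, 55, 208), (8, 16, 130), (170, 18, 42), (0, 18, 58), (6, 21, 62), (150, 9, 30), (165, 19, 27)]
-10 [(32, 55, 212), (31, 56, 210), (30, 57, 209), (32, 55, 212), (26, 66, 209), (24, 72, 209), (20, 83, 209), (29, 59, 209), (26, 65, 209), (20, 82, 209)]
0 [(32, 56, 211), (31, 56, 210), (29, 57, 209), (32, 55, 212), (18, 38, 120), (18, 28, 139), (18, 69, 144), (24, 46, 133), (20, 30, 129), (18, 72, 146)]
```

```bash
python3 - <<'E'
from h import *
s=dict(ee_pos=np.array([.5532,.2311,.2489]),tool_rot=[0,-.0366,.99933,0]);C=cam("wrist",s);im=cv2.imread("pics/w10.png");h=cv2.cvtColor(im,cv2.COLOR_BGR2HSV)
for y in range(-140,1,10):
    uv=proj(C,[np.r_[B(x,y),.024] for x in range(-95,0,10)]).round().astype(int)
    print(y,[tuple(int(k) for k in h[v,u][1:]) for u,v in uv])
# bright low-sat spots in the gap (bench), compared to the median
xs=np.arange(-120,20,1);ys=np.arange(-200,-152,1)
P=np.array([np.r_[B(x,y),.008] for y in ys for x in xs]);uv=proj(C,P).astype(np.float32).reshape(len(ys),len(xs),2)
g=cv2.cvtColor(cv2.remap(im,uv[...,0],uv[...,1],1),cv2.COLOR_BGR2GRAY).astype(int)
m=(abs(g-np.median(g))>22).astype(np.uint8);n,l,st,cc=cv2.connectedComponentsWithStats(m)
print(np.median(g),[(int(a[0]-120),int(a[1]-200),int(a[2]),int(a[3]),int(a[4]),int(g[l==i+1].mean())) for i,a in enumerate(st[1:]) if a[4]>25])
E
```

```text
-140 [(97, 165), (100, 163), (97, 163), (98, 164), (94, 30), (13, 19), (40, 19), (0, 13), (21, 12), (39, 13)]
-130 [(98, 166), (100, 163), (98, 164), (97, 165), (94, 30), (26, 20), (27, 19), (18, 14), (18, 14), (21, 12)]
-120 [(91, 171), (99, 163), (98, 164), (98, 166), (94, 30), (14, 18), (13, 20), (20, 13), (20, 13), (20, 13)]
-110 [(58, 201), (64, 203), (62, 202), (59, 202), (21, 72), (0, 17), (15, 17), (13, 19), (18, 14), (0, 10)]
-100 [(59, 203), (62, 202), (62, 203), (59, 203), (70, 203), (77, 202), (72, 202), (62, 203), (66, 200), (89, 184)]
-90 [(58, 203), (62, 202), (61, 202), (59, 203), (69, 202), (78, 203), (73, 203), (61, 202), (65, 203), (83, 202)]
-80 [(57, 203), (61, 202), (61, 202), (58, 203), (69, 202), (77, 202), (72, 203), (61, 202), (66, 202), (84, 203)]
-70 [(59, 204), (61, 202), (61, 202), (59, 204), (69, 203), (76, 202), (71, 202), (61, 202), (65, 203), (84, 203)]
-60 [(59, 204), (59, 202), (59, 202), (58, 204), (67, 202), (77, 202), (73, 202), (60, 203), (65, 203), (84, 203)]
-50 [(58, 204), (59, 202), (59, 202), (58, 205), (67, 202), (77, 203), (72, 202), (60, 203), (65, 203), (83, 202)]
-40 [(74, 202), (78, 202), (78, 202), (74, 202), (68, 203), (76, 202), (72, 202), (59, 202), (65, 203), (83, 202)]
-30 [(74, 202), (78, 202), (78, 202), (74, 202), (67, 202), (76, 202), (73, 202), (59, 202), (66, 202), (85, 202)]
-20 [(75, 201), (77, 202), (78, 202), (71, 202), (67, 202), (76, 202), (81, 202), (59, 202), (66, 202), (85, 202)]
-10 [(75, 201), (68, 202), (58, 202), (57, 205), (67, 202), (74, 202), (85, 202), (61, 202), (66, 202), (85, 202)]
0 [(75, 201), (58, 203), (58, 202), (57, 205), (71, 144), (70, 164), (81, 163), (60, 175), (65, 180), (90, 170)]
91.0 [(-120, -200, 49, 5, 135, 56), (-30, -184, 14, 13, 168, 137), (-63, -179, 18, 17, 283, 126), (-100, -171, 29, 18, 267, 140), (-31, -169, 23, 9, 202, 137)]
```

Request:
move_arm --pt "0.04 0 0 0 0 0 255" --pt "0.045 -0.01 0 0 0 0 255" --pt "0.04 -0.03 0 0 0 0 255" --pt "0.01 -0.046 0 0 0 0 255" --pt "0 -0.048 0 0 0 0 255" --pt "0 -0.048 0 0 0 0 255" --pt "0 -0.048 0 0 0 0 255" --pt "0 -0.048 0 0 0 0 255" --pt "0 -0.048 0 0 0 0 255" --pt "0 -0.048 0 0 0 0 255"

```text
time: 16.25
ee_pos: [0.4376, -0.0641, 0.2477]
tool_rot: [-0.001, -0.035, 0.999, -0.0]
force: [0.7, 0.5, -1.1]
width: 0.168
grip_force: 88.3
```

Request:
move_arm --pt "0 -0.048 0 0 0 0 255" --pt "0 -0.048 0 0 0 0 255" --pt "0 -0.048 0 0 0 0 255" --pt "0 -0.048 0 0 0 0 255" --pt "0 -0.048 0 0 0 0 255" --pt "0 -0.044 0 0 0 0 255" --pt "0 -0.03 0 0 0 0 255" --pt "0 0 0 0 0 0 255" --pt "0 0 0 0 0 0 255"

```text
time: 17.15
ee_pos: [0.4603, -0.3749, 0.2472]
tool_rot: [-0.001, -0.035, 0.999, 0.001]
force: [0.2, -0.6, -0.7]
width: 0.173
grip_force: 88.4
```

```bash
cat >> h.py <<'E'
def tow(x,y,z):
    b=W([x,y]);to(b[0],b[1],z)
E
python3 -c "
from h import *
tow(.505,-.377,.05)"
```

```text
t 17.15 ee [ 0.4603 -0.3749  0.2472] board [-178.9 -727.2] yaw 4.01 force [ 0.2 -0.6 -0.7] w 0.173 | tool shift [-0.0449 -0.0058  0.1971]
```

Request:
move_arm --pt "-0.02 -0.003 0.03 0 0 0 255" --pt "-0.015 -0.002 0.045 0 0 0 255" --pt "0 0 0.045 0 0 0 255" --pt "0 0 0.045 0 0 0 255" --pt "0 0 0.02 0 0 0 255" --pt "0 0 0.008 0 0 0 255" --pt "0 0 0.003 0 0 0 255" --pt "0 0 0 0 0 0 255"

```text
time: 17.95
ee_pos: [0.4982, -0.377, 0.0541]
tool_rot: [0.001, -0.037, 0.999, -0.001]
force: [-0.0, -0.5, -0.4]
width: 0.172
grip_force: 88.4
```

Request:
move_arm --pt "0 0 0.002 0 0 0 255" --pt "0 0 0.002 0 0 0 255" --pt "0 0 0 0 0 0 255"

```text
time: 18.25
ee_pos: [0.498, -0.3772, 0.0498]
tool_rot: [0.001, -0.037, 0.999, -0.001]
force: [-1.0, 0.4, -1.7]
width: 0.169
grip_force: 88.4
```

Request:
move_arm --pt "0 0 0.001 0 0 0 255" --pt "0 0 0 0 0 0 255"

```text
time: 18.45
ee_pos: [0.4981, -0.3773, 0.0492]
tool_rot: [0.0, -0.037, 0.999, -0.0]
force: [-1.2, 1.2, 4.9]
width: 0.17
grip_force: 89.4
```

Request:
move_arm --pt "0 0 0.001 0 0 0 255" --pt "0 0 0 0 0 0 255"

```text
time: 18.65
ee_pos: [0.4981, -0.3773, 0.0492]
tool_rot: [0.0, -0.037, 0.999, -0.0]
force: [-3.8, 2.3, 10.2]
width: 0.172
grip_force: 90.2
```

Contact with the bench. I release (opening slightly) and rise.

Request:
move_arm --pt "0 0 0 0 0 0 190" --pt "0 0 0 0 0 0 170" --pt "0 0 0 0 0 0 165" --pt "0 0 0 0 0 0 165" --pt "0 0 -0.02 0 0 0 165" --pt "0 0 -0.04 0 0 0 165" --pt "0 0 -0.05 0 0 0 165" --pt "0 0.03 -0.05 0 0 0 100" --pt "0 0.03 -0.04 0 0 0 60" --pt "0 0.04 0 0 0 0 60"

```text
time: 19.65
ee_pos: [0.4942, -0.2841, 0.2479]
tool_rot: [0.006, -0.036, 0.999, -0.005]
force: [0.9, -0.8, 1.2]
width: 0.769
grip_force: 0.0
```

```bash
python3 - <<'E'
from h import *
tow(.5155,-.277,.12)
s=read_state();C=cam("wrist",s);im=get_image("wrist");cv2.imwrite("pics/w12.png",im)
g=cv2.cvtColor(im,cv2.COLOR_BGR2GRAY)
# scraper upright: rib top; bar mask
P=[np.r_[.4981+a*.9976-b*(-.0*1),-.3773,.0] for a,b in[(0,0)]]
h=cv2.cvtColor(im,cv2.COLOR_BGR2HSV)
m=((g<50)).astype(np.uint8);m[260:]=0;n,l,st,cc=cv2.connectedComponentsWithStats(m);print("dark",[a.tolist() for a in st[1:] if a[4]>150])
m=((g>150)&(h[...,1]<40)).astype(np.uint8);m[260:]=0;n,l,st,cc=cv2.connectedComponentsWithStats(m);print("white",[a.tolist() for a in st[1:] if a[4]>300])
print(proj(C,[(.4981-.044,-.38,.018),(.4981-.033,-.38,.06),(.4981+.033,-.375,.06),(.46,-.277,.036),(.57,-.284,.036)]).round(1).tolist())
E
```

```text
t 19.65 ee [ 0.4942 -0.2841  0.2479] board [-138.5 -639.2] yaw 4.08 force [ 0.9 -0.8  1.2] w 0.769 | tool shift [-0.0203  0.0069  0.1281]
dark [[303, 0, 111, 26, 1358], [119, 72, 55, 188, 4028], [73, 76, 27, 184, 525], [369, 107, 45, 93, 2434], [169, 118, 28, 70, 1509], [177, 232, 20, 28, 340], [322, 232, 20, 28, 354]]
white [[244, 131, 44, 90, 2694]]
[[183.6, 119.1], [173.5, 133.1], [178.8, 191.9], [269.8, 132.2], [257.0, 220.1]]
```

Request:
move_arm --pt "0 0 0 0 0 3.8 60" --pt "0 0 0 0 0 3.8 60" --pt "-0.021 0.008 0 0 0 0 60" --pt "0 0 0.03 0 0 0 60" --pt "0 0 0.045 0 0 0 60" --pt "0 0 0.045 0 0 0 60" --pt "0 0 0.03 0 0 0 60" --pt "0 0 0 0 0 0 60" --pt "0 0 0 0 0 0 60"

```text
time: 20.6
ee_pos: [0.5116, -0.2744, 0.0892]
tool_rot: [-0.001, 0.03, 1.0, 0.001]
force: [0.0, -0.2, 0.8]
width: 0.767
grip_force: 0.0
```

```bash
python3 - <<'E'
from h import *
tow(.5155,-.277,.022)
s=read_state();C=cam("wrist",s);im=get_image("wrist");cv2.imwrite("pics/w13.png",im)
h=cv2.cvtColor(im,cv2.COLOR_BGR2HSV)
for r in(110,140,170,200): print(r,h[r,200:320:3,2].tolist())
u=np.array([np.cos(np.radians(-3.5)),np.sin(np.radians(-3.5))]);n=np.array([-u[1],u[0]])
c=np.array([.5155,-.277])
for a in(-.05,0): print(a,proj(C,[np.r_[c+u*a-n*.02,.036],np.r_[c+u*a+n*.004,.036],np.r_[c+u*a+n*.02,.02]]).round(1).tolist())
E
```

```text
t 20.6 ee [ 0.5116 -0.2744  0.0892] board [-120.4 -630.7] yaw -3.41 force [ 0.  -0.2  0.8] w 0.767 | tool shift [-0.0041 -0.0025  0.0672]
110 [133, 133, 133, 134, 133, 133, 133, 133, 133, 133, 133, 133, 134, 134, 134, 133, 134, 133, 132, 126, 122, 120, 119, 120, 119, 119, 120, 119, 119, 120, 119, 119, 119, 119, 119, 119, 119, 120, 119, 119]
140 [134, 133, 134, 133, 133, 134, 134, 134, 168, 181, 173, 174, 174, 173, 174, 171, 174, 174, 173, 171, 172, 159, 152, 153, 147, 147, 149, 147, 149, 125, 119, 120, 119, 120, 120, 120, 120, 120, 120, 119]
170 [134, 134, 134, 134, 134, 134, 133, 134, 140, 188, 183, 184, 184, 184, 185, 182, 186, 185, 183, 181, 182, 156, 153, 152, 148, 150, 151, 156, 159, 113, 120, 120, 131, 133, 133, 134, 134, 134, 133, 134]
200 [173, 150, 133, 134, 134, 133, 134, 134, 137, 193, 185, 182, 183, 182, 183, 181, 184, 191, 192, 192, 189, 170, 159, 161, 158, 160, 157, 158, 142, 120, 120, 123, 134, 134, 134, 134, 134, 134, 134, 133]
-0.05 [[222.9, 146.9], [262.3, 147.0], [286.2, 143.0]]
0 [[225.6, 222.3], [261.9, 222.4], [284.2, 213.1]]
```

Request:
move_arm --pt "-0.004 -0.0025 0.03 0 0 0 60" --pt "0 0 0.025 0 0 0 60" --pt "0 0 0.011 0 0 0 60" --pt "0 0 0 0 0 0 60" --pt "0 0 0 0 0 0 160" --pt "0 0 0 0 0 0 200" --pt "0 0 0 0 0 0 255" --pt "0 0 0 0 0 0 255" --pt "0 0 0 0 0 0 255" --pt "0 0 0 0 0 0 255" --squeeze 70

```text
time: 21.65
ee_pos: [0.5178, -0.2787, 0.0263]
tool_rot: [0.002, 0.03, 1.0, -0.001]
force: [-0.5, -0.7, 6.7]
width: 0.452
grip_force: 71.9
```

```bash
python3 -c "
from h import *
tow(.5155,-.277,.022);print(read_state()['joint_pos'])"
```

```text
t 21.65 ee [ 0.5178 -0.2787  0.0263] board [-114.6 -635.5] yaw -3.41 force [-0.5 -0.7  6.7] w 0.452 | tool shift [0.0024 0.0016 0.0043]
[-6.13075941e-01  4.21563067e-01  1.82556359e+00 -7.32365569e-05
  8.89721752e-01 -2.12424321e+00]
```

Request:
move_arm --pt "0 0 0 0 0 0 150" --pt "0 0 0 0 0 0 60" --pt "0 0 0 0 0 0 60" --pt "0 0 -0.02 0 0 0 60" --pt "0 0 -0.045 0 0 0 60" --pt "0 0 -0.045 0 0 0 60" --pt "0 0 -0.02 0 0 8.5 60" --pt "0 0 0 0 0 8.5 60" --pt "0 0 0 0 0 8.5 60" --pt "0 0 0 0 0 8.5 60"

```text
time: 22.65
ee_pos: [0.5156, -0.277, 0.1537]
tool_rot: [-0.0, 0.324, 0.946, 0.0]
force: [0.4, -0.9, -0.4]
width: 0.764
grip_force: 0.0
```

Request:
move_arm --pt "0 0 0 0 0 8.5 60" --pt "0 0 0 0 0 8.5 60" --pt "0 0 0 0 0 8.5 60" --pt "0 0 0 0 0 8.5 60" --pt "0 0 0 0 0 8.5 60" --pt "0 0 0 0 0 8.5 60" --pt "0 0 0 0 0 8.5 60" --pt "0 0 0 0 0 8.5 60" --pt "0 0 0 0 0 8.5 60" --pt "0 0 0 0 0 8.5 60"

```text
time: 23.65
ee_pos: [0.5154, -0.2769, 0.1531]
tool_rot: [-0.001, 0.878, 0.479, -0.0]
force: [-0.5, 0.3, 0.8]
width: 0.767
grip_force: 0.0
```

Request:
move_arm --pt "0 0 0 0 0 8.5 60" --pt "0 0 0 0 0 8.5 60" --pt "0 0 0 0 0 8.5 60" --pt "0 0 0 0 0 8.5 60" --pt "0 0 0 0 0 8.5 60" --pt "0 0 0 0 0 8.5 60" --pt "0 0 0 0 0 8.5 60" --pt "0 0 0 0 0 1.5 60" --pt "0 0 0 0 0 0 60" --pt "0 0 0 0 0 0 60"

```text
time: 24.65
ee_pos: [0.5157, -0.2771, 0.1535]
tool_rot: [-0.0, 1.0, -0.029, -0.0]
force: [-0.2, 0.1, 0.5]
width: 0.768
grip_force: 0.0
```

```bash
python3 -c "
from h import *
tow(.5172,-.2785,.024);print(read_state()['joint_pos'],q2R(read_state()['tool_rot'])[:,0])"
```

```text
t 24.65 ee [ 0.5157 -0.2771  0.1535] board [-116.5 -633.8] yaw 176.71 force [-0.2  0.1  0.5] w 0.768 | tool shift [0.0016 0.0013 0.1295]
[-6.12964093e-01  2.34250948e-01  1.78510575e+00 -2.55439176e-05
  1.12273273e+00  1.01530754e+00] [ 9.98349294e-01 -5.74325588e-02 -4.34219832e-04]
```

Request:
move_arm --pt "0 0 0.04 0 0 0 60" --pt "0 0 0.045 0 0 0 60" --pt "0 0 0.03 0 0 0 60" --pt "0 0 0.0135 0 0 0 60" --pt "0 0 0 0 0 0 60" --pt "0 0 0 0 0 0 170" --pt "0 0 0 0 0 0 255" --pt "0 0 0 0 0 0 255" --pt "0 0 0 0 0 0 255" --pt "0 0 0 0 0 0 255" --squeeze 80

```text
time: 25.65
ee_pos: [0.518, -0.2789, 0.0281]
tool_rot: [0.002, 1.0, -0.03, 0.002]
force: [0.7, -0.6, 7.0]
width: 0.446
grip_force: 81.9
```

```bash
python3 -c "
from h import *
tow(.5172,-.2785,.024)"
```

```text
t 25.65 ee [ 0.518  -0.2789  0.0281] board [-114.3 -635.7] yaw 176.6 force [ 0.7 -0.6  7. ] w 0.446 | tool shift [-0.0009 -0.0004  0.0041]
```

Request:
move_arm --pt "0 0 -0.03 0 0 0 255" --pt "0 0 -0.045 0 0 0 255" --pt "0 0 -0.05 0 0 0 255" --pt "0 0 -0.05 0 0 0 255" --pt "-0.03 0 -0.045 0 0 0 255" --pt "-0.03 0 0 0 0 -8 255" --pt "-0.03 0 0 0 0 -8 255" --pt "0 0 0 0 0 -8 255" --pt "0 0 0 0 0 -8 255" --pt "0 0 0 0 0 -8 255"

```text
time: 26.65
ee_pos: [0.4275, -0.2758, 0.2417]
tool_rot: [-0.0, 0.949, 0.316, -0.0]
force: [1.0, -0.4, -0.7]
width: 0.446
grip_force: 81.0
```

Request:
move_arm --pt "0 0 0 0 0 -8 255" --pt "0 0 0 0 0 -8 255" --pt "0 0 0 0 0 -8 255" --pt "0 0 0 0 0 -8 255" --pt "0 0 0 0 0 -8 255" --pt "0 0 0 0 0 -8 255" --pt "0 0 0 0 0 -8 255" --pt "0 0 0 0 0 -1.7 255" --pt "0 0 0 0 0 0 255" --pt "0 0 0 0 0 0 255"

```text
time: 27.65
ee_pos: [0.4282, -0.2761, 0.2417]
tool_rot: [-0.0, 0.681, 0.732, 0.0]
force: [1.1, -0.1, -2.5]
width: 0.446
grip_force: 81.0
```

```bash
python3 -c "
from h import *
to(-44,-56,.14);print(read_state()['joint_pos'])"
```

```text
t 27.65 ee [ 0.4282 -0.2761  0.2417] board [-203.7 -626.3] yaw -85.82 force [ 1.1 -0.1 -2.5] w 0.446 | tool shift [0.5704 0.1596 0.1018]
[-7.10524162e-01 -2.40009719e-02  1.89049291e+00  4.37118606e-05
  1.27534639e+00 -7.83521814e-01]
```

Request:
move_arm --pt "0.048 0 0 0 0 0 255" --pt "0.048 0 0 0 0 0 255" --pt "0.048 0 0 0 0 0 255" --pt "0.048 0.005 0 0 0 0 255" --pt "0.048 0.005 0 0 0 0 255" --pt "0.048 0.005 0 0 0 0 255" --pt "0.048 0.005 0 0 0 0 255" --pt "0.048 0 0 0 0 0 255" --pt "0.048 0 0 0 0 0 255" --pt "0.048 0 0 0 0 0 255"

```text
time: 28.65
ee_pos: [0.4119, 0.2059, 0.2422]
tool_rot: [0.0, 0.681, 0.733, 0.0]
force: [0.9, -0.4, -2.3]
width: 0.448
grip_force: 81.0
```

Request:
move_arm --pt "0.045 0.02 0 0 0 0 255" --pt "0.03 0.035 0 0 0 0 255" --pt "0.015 0.045 0 0 0 0 255" --pt "0 0.04 0.03 0 0 0 255" --pt "0 0 0.04 0 0 0 255" --pt "0 0 0.03 0 0 0 255" --pt "0 0 0 0 0 0 255" --pt "0 0 0 0 0 0 255"

```text
time: 29.45
ee_pos: [0.5449, 0.304, 0.1414]
tool_rot: [-0.0, 0.68, 0.733, -0.001]
force: [-0.6, -0.1, -0.4]
width: 0.447
grip_force: 81.1
```

```bash
python3 -c "
from h import *
to(-44,-57,.053);s=read_state();print(s['tool_rot'],s['joint_pos'])"
```

```text
t 29.45 ee [0.5449 0.304  0.1414] board [-44.9 -56.4] yaw -85.76 force [-0.6 -0.1 -0.4] w 0.447 | tool shift [-0.0006  0.001   0.0884]
[-3.63806487e-04  6.80441547e-01  7.32801883e-01 -7.53940193e-04] [3.96418561e-01 3.24809291e-01 1.69614135e+00 4.37890265e-05
 1.12231580e+00 3.22333889e-01]
```

Request:
move_arm --pt "-0.002 0 0.03 0 0 0 255" --pt "0 0 0.03 0 0 0 255" --pt "0 0 0.018 0 0 0 255" --pt "0 0 0.006 0 0 0 255" --pt "0 0 0.003 0 0 0 255" --pt "0 0 0 0 0 0 255"

```text
time: 30.05
ee_pos: [0.5471, 0.3028, 0.0571]
tool_rot: [0.001, 0.68, 0.733, 0.002]
force: [1.0, -0.3, -1.5]
width: 0.447
grip_force: 81.1
```

Request:
move_arm --pt "0 0 0.001 0 0 0 255" --pt "0 0 0.001 0 0 0 255" --pt "0 0 0 0 0 0 255"

```text
time: 30.35
ee_pos: [0.5458, 0.3023, 0.0535]
tool_rot: [0.0, 0.68, 0.733, 0.0]
force: [0.9, -0.1, -1.3]
width: 0.448
grip_force: 81.1
```

Request:
move_arm --pt "0 0 0.001 0 0 0 255" --pt "0 0 0 0 0 0 255"

```text
time: 30.55
ee_pos: [0.5457, 0.3023, 0.0522]
tool_rot: [0.0, 0.68, 0.733, 0.0]
force: [0.2, -0.4, -0.2]
width: 0.441
grip_force: 81.4
```

Request:
move_arm --pt "0 0 0.001 0 0 0 255" --pt "0 0 0 0 0 0 255"

```text
time: 30.75
ee_pos: [0.5459, 0.3023, 0.0521]
tool_rot: [0.0, 0.68, 0.733, 0.0]
force: [-2.1, -0.7, 5.1]
width: 0.448
grip_force: 82.3
```

Request:
move_arm --pt "0.002 0 0 0 0 0 255" --pt "0 0 0 0 0 0 255"

```text
time: 30.95
ee_pos: [0.5463, 0.3044, 0.0521]
tool_rot: [0.001, 0.68, 0.733, 0.001]
force: [-1.3, -3.1, 6.9]
width: 0.446
grip_force: 82.6
```

Request:
move_arm --pt "0.002 0 0 0 0 0 255" --pt "0 0 0 0 0 0 255"

```text
time: 31.15
ee_pos: [0.5464, 0.3056, 0.0521]
tool_rot: [0.001, 0.68, 0.733, 0.0]
force: [0.2, -3.6, 6.3]
width: 0.446
grip_force: 82.7
```

Request:
move_arm --pt "0.002 0 0 0 0 0 255" --pt "0 0 0 0 0 0 255"

```text
time: 31.35
ee_pos: [0.5465, 0.3057, 0.0521]
tool_rot: [0.002, 0.68, 0.733, -0.001]
force: [-0.2, -8.7, 8.0]
width: 0.448
grip_force: 82.7
```

Request:
move_arm --pt "0.002 0 0 0 0 0 255" --pt "0 0 0 0 0 0 255"

```text
time: 31.55
ee_pos: [0.5465, 0.3058, 0.0521]
tool_rot: [0.003, 0.68, 0.734, -0.002]
force: [-0.1, -14.5, 9.0]
width: 0.448
grip_force: 82.8
```

Request:
move_arm --pt "-0.003 0 0 0 0 0 255" --pt "0 0 0 0 0 0 130" --pt "0 0 0 0 0 0 110" --pt "0 0 0 0 0 0 105" --pt "0 0 0 0 0 0 105" --pt "0 0 -0.02 0 0 0 105" --pt "0 0 -0.04 0 0 0 105" --pt "0 0 -0.04 0 0 0 130" --pt "0 0 0 0 0 0 150" --pt "0 0 0 0 0 0 160"

```text
time: 32.55
ee_pos: [0.546, 0.3079, 0.1526]
tool_rot: [0.001, 0.68, 0.733, 0.002]
force: [-0.3, -0.4, -0.4]
width: 0.372
grip_force: 0.0
```

```bash
python3 - <<'E'
from h import *
to(-44,-56,.15);s=read_state();print(s['joint_pos']);C=cam("wrist",s)
im=get_image("wrist");cv2.imwrite("pics/w14.png",im)
for n,P in {"bar top corners":[(-55.5,-110,.06),(-31.5+8,-110,.06),(-48,0,.06),(-24,0,.06)]}.items():
    print(n,proj(C,[np.r_[B(a,b),z] for a,b,z in P]).round(1).tolist())
E
```

```text
t 32.55 ee [0.546  0.3079 0.1526] board [-43.5 -52.6] yaw -85.69 force [-0.3 -0.4 -0.4] w 0.372 | tool shift [-0.0034 -0.0006  0.0026]
[4.01479346e-01 3.14277711e-01 1.68638150e+00 5.99636027e-05
 1.13732881e+00 3.26173735e-01]
bar top corners [[245.6, 260.5], [283.5, 260.5], [254.0, 128.1], [286.8, 128.2]]
```

Request:
move_arm --pt "0 0 -0.03 0 0 8.2 160" --pt "0 -0.01 0 0 0 8.2 160" --pt "0 -0.01 0 0 0 8.2 160" --pt "0 -0.01 0 0 0 8.2 160" --pt "0 -0.01 0 0 0 8.2 160" --pt "0 -0.01 0 0 0 8.2 160" --pt "0 0 0 0 0 8.2 160" --pt "0 0 0 0 0 8.2 160" --pt "0 0 0 0 0 8.2 160" --pt "0 0 0 0 0 8.2 160"

```text
time: 33.6
ee_pos: [0.4974, 0.3235, 0.1779]
tool_rot: [0.001, 0.995, 0.104, -0.002]
force: [1.1, 0.5, 0.7]
width: 0.372
grip_force: 0.0
```

Request:
move_arm --pt "0 0 0 0 0 8 160" --pt "0 0 0 0 0 0 160" --pt "0 0 0 0 7.5 0 160" --pt "0 0 0 0 7.5 0 160" --pt "0 0 0 0 7.5 0 160" --pt "0 0 0 0 7.5 0 160" --pt "0 0 0 0 7.5 0 160" --pt "0 0 0 0 7.5 0 160" --pt "0 0 0 0 0 0 160" --pt "0 0 0 0 0 0 160"

```text
time: 34.6
ee_pos: [0.5087, 0.3053, 0.1997]
tool_rot: [-0.024, 0.932, 0.048, 0.357]
force: [-0.1, 1.0, 0.1]
width: 0.37
grip_force: 0.0
```

```bash
cat > p.py <<'E'
from h import *
s=read_state();Rt=q2R(s["tool_rot"]);c,d=np.cos(YAW),np.sin(YAW);Bm=np.array([[c,-d,0],[d,c,0],[0,0,1]])
T=Bm.T@Rt;tip=np.r_[W(s["ee_pos"]),s["ee_pos"][2]*1000]+T[:,2]*19
print("t",s["time"],"axes x,y,z in board\n",T.T.round(3),"\ntip board mm",tip.round(1),"F board",(Bm.T@s["force"]).round(1),"w",s["width"].__round__(3),"j",np.round(s["joint_pos"],2))
E
python3 p.py
```

```text
t 34.6 axes x,y,z in board
 [[ 0.743  0.018  0.669]
 [ 0.034 -0.999 -0.01 ]
 [ 0.668  0.03  -0.744]] 
tip board mm [-68.1 -51.8 185.6] F board [-0.   1.   0.1] w 0.37 j [ 0.56 -0.06  2.17 -0.71  0.46  2.58]
```

Request:
move_arm --pt "0 0 0 0 -6 0 170" --pt "0 0 0 0 -2 0 170" --pt "0 0 0 0 0 0 170" --pt "0 0 0 0 0 0 170"

```text
time: 35.0
ee_pos: [0.5099, 0.3056, 0.2004]
tool_rot: [-0.02, 0.954, 0.049, 0.295]
force: [-0.5, -1.0, -0.8]
width: 0.335
grip_force: 0.0
```

```bash
python3 p.py
```

```text
t 35.0 axes x,y,z in board
 [[ 0.825  0.021  0.565]
 [ 0.032 -0.999 -0.01 ]
 [ 0.565  0.027 -0.825]] 
tip board mm [-68.9 -51.7 184.7] F board [-0.6 -1.  -0.8] w 0.335 j [ 0.53 -0.04  2.1  -0.43  0.57  2.3 ]
```

Request:
move_arm --pt "-0.0193 -0.0019 0.0256 0 0 0 170" --pt "-0.0193 -0.0019 0.0256 0 0 0 170" --pt "-0.0193 -0.0019 0.0256 0 0 0 170" --pt "-0.0193 -0.0019 0.0256 0 0 0 170" --pt "0 0 0 0 0 0 170" --pt "0 0 0 0 0 0 170"

```text
time: 35.6
ee_pos: [0.5061, 0.3092, 0.0783]
tool_rot: [-0.024, 0.956, 0.053, 0.287]
force: [0.8, 0.9, 0.8]
width: 0.334
grip_force: 0.0
```

```bash
python3 p.py; python3 - <<'E'
from h import *
s=read_state();C=cam("wrist",s);im=get_image("wrist");cv2.imwrite("pics/w15.png",im)
cv2.imwrite("pics/w15b.png",cv2.resize(im,(800,600),interpolation=cv2.INTER_CUBIC))
E
```

```text
t 35.6 axes x,y,z in board
 [[ 0.834  0.026  0.552]
 [ 0.042 -0.999 -0.016]
 [ 0.551  0.036 -0.834]] 
tip board mm [-72.7 -47.7  62.4] F board [0.8 0.8 0.8] w 0.334 j [ 0.53  0.18  2.14 -0.68  0.34  2.58]
```

View pics/w15b.png

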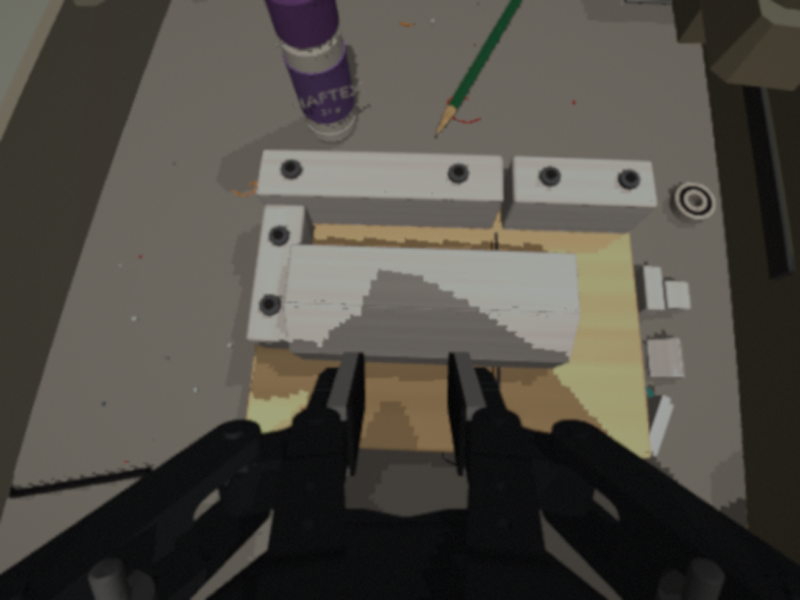

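The view shows the bar parallel to the fence, with its end at the stop (column 288) and its bevel facing front. All four nibs lie on the bench at the right, near (652,285), (677,295), (665,357) and (661,425). The fingers are in front of the bar, left of the slot (column 497).

Request:
move_arm --pt "0 0 0 0 -6 0 190" --pt "0 0 0 0 -6 0 195" --pt "0 0 0 -1.3 0 2 195" --pt "0 -0.007 0 0 0 0 195" --pt "0 0 0 0 0 0 195"

```text
time: 36.15
ee_pos: [0.5076, 0.3164, 0.0807]
tool_rot: [-0.01, 0.979, 0.035, 0.201]
force: [-0.0, -0.3, 0.9]
width: 0.235
grip_force: 0.0
```

```bash
python3 p.py
```

```text
t 36.15 axes x,y,z in board
 [[ 0.919 -0.003  0.395]
 [-0.001 -1.    -0.006]
 [ 0.395  0.005 -0.919]] 
tip board mm [-73.7 -41.2  63.2] F board [-0.1 -0.3  0.9] w 0.235 j [ 0.52  0.21  2.03 -0.32  0.55  2.26]
```

Request:
move_arm --pt "-0.006 0 0.0138 0 0 0 195" --pt "0 0 0 0 0 0 195" --pt "0.0055 0 0.0024 0 0 0 195" --pt "0 0 0 0 0 0 195" --pt "0 0 0 0 0 0 195"

```text
time: 36.65
ee_pos: [0.5132, 0.3154, 0.064]
tool_rot: [-0.009, 0.979, 0.034, 0.2]
force: [1.2, -0.5, 1.2]
width: 0.233
grip_force: 0.0
```

```bash
python3 p.py
```

```text
t 36.65 axes x,y,z in board
 [[ 0.92  -0.005  0.392]
 [-0.003 -1.    -0.005]
 [ 0.392  0.003 -0.92 ]] 
tip board mm [-68.2 -42.6  46.5] F board [ 1.2 -0.6  1.2] w 0.233 j [ 0.51  0.25  2.02 -0.33  0.52  2.28]
```

Request:
move_arm --pt "0.0023 0 0.001 0 0 0 195" --pt "0.0023 0 0.001 0 0 0 195" --pt "0.0023 0 0.001 0 0 0 195" --pt "0.0023 0 0.001 0 0 0 195" --pt "0 0 0 0 0 0 195"

```text
time: 37.15
ee_pos: [0.5233, 0.3163, 0.064]
tool_rot: [-0.01, 0.979, 0.034, 0.2]
force: [0.1, 0.6, -0.0]
width: 0.236
grip_force: 0.0
```

```bash
python3 p.py
```

```text
t 37.15 axes x,y,z in board
 [[ 0.92  -0.005  0.393]
 [-0.003 -1.    -0.005]
 [ 0.393  0.004 -0.92 ]] 
tip board mm [-58.  -42.5  46.5] F board [ 0.2  0.6 -0. ] w 0.236 j [ 0.5   0.27  2.   -0.33  0.52  2.26]
```

Request:
move_arm --pt "0.0023 0 0.001 0 0 0 195" --pt "0.0023 0 0.001 0 0 0 195" --pt "0.0023 0 0.001 0 0 0 195" --pt "0 0 0 0 0 0 195"

```text
time: 37.55
ee_pos: [0.5308, 0.3167, 0.0638]
tool_rot: [-0.01, 0.979, 0.034, 0.2]
force: [0.5, -0.3, -0.4]
width: 0.23
grip_force: 0.1
```

Request:
move_arm --pt "0.0023 0 0.001 0 0 0 195" --pt "0.0023 0 0.001 0 0 0 195" --pt "0 0 0 0 0 0 195"

```text
time: 37.85
ee_pos: [0.5357, 0.3171, 0.0637]
tool_rot: [-0.009, 0.979, 0.034, 0.2]
force: [-0.2, -0.3, 0.3]
width: 0.236
grip_force: 0.2
```

```bash
python3 p.py; python3 - <<'E'
from h import *
s=read_state();C=cam("wrist",s);im=get_image("wrist");cv2.imwrite("pics/w16.png",im);g=cv2.cvtColor(im,cv2.COLOR_BGR2GRAY)
for c in(200,300,350):print(c,g[80:260:3,c].tolist())
for y in(0,-110):print(y,[(x,z,proj(C,[np.r_[B(x,y),z]]).round(0).tolist()[0]) for x,z in((0,.054),(0,.024),(-20,.06),(-24,.06),(-36,.06),(-44,.06),(-60,.044))])
E
```

```text
t 37.85 axes x,y,z in board
 [[ 0.92  -0.005  0.392]
 [-0.003 -1.    -0.005]
 [ 0.392  0.003 -0.92 ]] 
tip board mm [-45.7 -42.6  46.2] F board [-0.2 -0.3  0.3] w 0.236 j [ 0.49  0.29  1.98 -0.32  0.53  2.24]
200 [101, 129, 107, 97, 102, 107, 114, 136, 134, 73, 73, 73, 146, 173, 175, 169, 173, 171, 145, 120, 119, 119, 119, 121, 114, 68, 63, 119, 121, 120, 121, 123, 121, 120, 121, 120, 122, 122, 119, 117, 118, 120, 116, 104, 102, 105, 102, 102, 101, 101, 101, 103, 90, 118, 129, 161, 102, 96, 95, 95]
300 [114, 114, 114, 114, 114, 114, 115, 114, 80, 73, 73, 75, 112, 119, 119, 68, 37, 17, 29, 45, 58, 114, 119, 121, 106, 62, 61, 116, 174, 142, 122, 122, 122, 121, 122, 120, 122, 123, 121, 120, 118, 121, 109, 106, 103, 105, 103, 101, 103, 101, 102, 95, 17, 14, 15, 17, 18, 17, 24, 40]
350 [113, 113, 114, 114, 113, 114, 114, 114, 82, 73, 72, 78, 163, 172, 171, 173, 176, 175, 175, 175, 175, 176, 175, 175, 165, 83, 61, 105, 124, 122, 122, 122, 123, 122, 123, 121, 123, 125, 122, 121, 120, 121, 112, 105, 103, 103, 102, 99, 102, 101, 100, 100, 93, 90, 92, 102, 113, 113, 112, 112]
0 [(0, 0.054, [180.0, 153.0]), (0, 0.024, [193.0, 164.0]), (-20, 0.06, [175.0, 190.0]), (-24, 0.06, [175.0, 197.0]), (-36, 0.06, [175.0, 221.0]), (-44, 0.06, [174.0, 237.0]), (-60, 0.044, [182.0, 265.0])]
-110 [(0, 0.054, [385.0, 153.0]), (0, 0.024, [365.0, 163.0]), (-20, 0.06, [392.0, 189.0]), (-24, 0.06, [392.0, 197.0]), (-36, 0.06, [393.0, 221.0]), (-44, 0.06, [394.0, 237.0]), (-60, 0.044, [382.0, 264.0])]
```

Request:
move_arm --pt "0.0018 0 0.0008 0 0 0 195" --pt "0.0018 0 0.0008 0 0 0 195" --pt "0 0 0 0 0 0 195"

```text
time: 38.2
ee_pos: [0.5394, 0.3173, 0.0635]
tool_rot: [-0.009, 0.979, 0.034, 0.2]
force: [-0.7, -0.4, 0.6]
width: 0.238
grip_force: 0.2
```

Request:
move_arm --pt "0.0018 0 0.0008 0 0 0 195" --pt "0 0 0 0 0 0 195"

```text
time: 38.4
ee_pos: [0.5401, 0.3172, 0.0633]
tool_rot: [-0.009, 0.979, 0.034, 0.199]
force: [-5.4, -0.6, 5.1]
width: 0.237
grip_force: 3.9
```

Request:
move_arm --pt "0.0014 0 0.0006 0 0 0 195" --pt "0 0 0 0 0 0 195"

```text
time: 38.6
ee_pos: [0.5403, 0.3172, 0.0632]
tool_rot: [-0.008, 0.98, 0.034, 0.197]
force: [-12.7, -1.1, 11.8]
width: 0.237
grip_force: 8.1
```

```bash
python3 p.py; python3 - <<'E'
from h import *
s=read_state();C=cam("wrist",s);im=get_image("wrist");cv2.imwrite("pics/w17.png",im);g=cv2.cvtColor(im,cv2.COLOR_BGR2GRAY).astype(int)
P=lambda x,y,z:proj(C,[np.r_[B(x,y),z]])[0].round(1).tolist()
print("pred bar top corners L/R",P(-10,0,.06),P(-10,-110,.06),"stop top inner",P(-10,0,.046),"slot fence top",P(1,-84,.054),P(1,-88,.054),"fence Rend",P(1,-148,.054),"L end",P(1,19,.054),P(23,19,.054))
r=int(P(-10,0,.06)[1])
print("row",r,"left 150-215",g[r,150:215].tolist(),"right 360-420",g[r,365:420].tolist())
for rr in(r+8,r+20): print(rr,g[rr,150:215].tolist(),g[rr,365:420].tolist())
r=int(P(12,-86,.054)[1]);print("fence top row",r,g[r,120:200].tolist(),"slot",g[r,310:370].tolist())
print("col profile",g[125:180,205].tolist(),g[125:180,345].tolist())
E
```

```text
t 38.6 axes x,y,z in board
 [[ 0.922 -0.005  0.387]
 [-0.004 -1.    -0.003]
 [ 0.387  0.001 -0.922]] 
tip board mm [-41.1 -42.9  45.7] F board [-12.8  -0.2  11.8] w 0.237 j [ 0.49  0.3   1.96 -0.31  0.53  2.23]
pred bar top corners L/R [174.7, 179.0] [391.3, 178.2] stop top inner [182.1, 182.1] slot fence top [336.9, 159.2] [344.4, 159.2] fence Rend [453.9, 159.3] L end [143.3, 160.0] [145.1, 120.1]
row 179 left 150-215 [59, 64, 83, 108, 120, 122, 123, 123, 124, 123, 123, 123, 123, 125, 125, 125, 125, 124, 124, 123, 120, 112, 103, 100, 100, 100, 99, 100, 109, 118, 121, 122, 122, 122, 122, 122, 122, 121, 121, 121, 121, 122, 121, 121, 121, 122, 121, 121, 122, 121, 121, 122, 121, 122, 121, 121, 121, 121, 121, 122, 121, 121, 121, 121, 121] right 360-420 [177, 177, 177, 177, 177, 177, 177, 177, 177, 177, 177, 177, 177, 177, 177, 177, 177, 177, 177, 177, 177, 177, 177, 176, 177, 176, 174, 167, 160, 157, 157, 157, 156, 157, 157, 156, 157, 156, 156, 156, 156, 156, 156, 156, 156, 159, 165, 167, 167, 167, 168, 167, 168, 167, 167]
187 [60, 66, 87, 110, 120, 122, 123, 123, 123, 119, 108, 86, 66,
[... 1672 characters left out ...]
58, 58, 59, 66, 94, 130, 156, 170, 176, 177, 177, 177, 177, 177, 177, 177, 177, 177, 177, 177, 177, 177, 176, 166, 137, 96, 60, 59, 69, 71]
col profile [145, 129, 125, 124, 122, 121, 119, 117, 115, 116, 117, 119, 120, 121, 122, 123, 123, 122, 121, 121, 121, 120, 121, 121, 120, 120, 119, 120, 119, 120, 121, 121, 122, 122, 120, 109, 111, 120, 124, 123, 123, 122, 121, 121, 121, 121, 122, 122, 124, 124, 123, 123, 122, 122, 121] [141, 141, 139, 136, 135, 135, 135, 135, 135, 135, 134, 133, 132, 130, 128, 127, 126, 125, 123, 122, 121, 120, 119, 119, 118, 117, 114, 112, 111, 109, 107, 102, 88, 77, 84, 106, 121, 125, 125, 125, 124, 124, 123, 123, 123, 123, 123, 124, 124, 123, 124, 124, 124, 123, 123]
```

Request:
move_arm --pt "0 -0.001 0 0 0 0 195" --pt "0 -0.001 0 0 0 0 195" --pt "0 0 0 0 0 0 195"

```text
time: 38.95
ee_pos: [0.5403, 0.3175, 0.0632]
tool_rot: [-0.007, 0.98, 0.034, 0.197]
force: [-11.5, -7.1, 12.3]
width: 0.237
grip_force: 8.6
```

```bash
python3 p.py; cat > e.py <<'E'
from h import *
im=get_image("wrist");g=cv2.cvtColor(im,cv2.COLOR_BGR2GRAY).astype(float)
def edge(r,a,b,v): 
    x=g[r-2:r+3,a:b].mean(0);i=[k for k in range(len(x)-1) if (x[k]-v)*(x[k+1]-v)<=0]
    return [round(a+k+(v-x[k])/(x[k+1]-x[k]+1e-9),2) for k in i]
print("bar L",edge(179,172,190,111),"bar R",edge(179,383,400,167),"fence L",edge(138,140,152,145),"slot",edge(138,330,350,90))
E
python3 e.py
```

```text
t 38.95 axes x,y,z in board
 [[ 0.922 -0.004  0.387]
 [-0.004 -1.     0.   ]
 [ 0.387 -0.002 -0.922]] 
tip board mm [-41.1 -42.6  45.7] F board [-12.   -6.2  12.3] w 0.237 j [ 0.49  0.3   1.96 -0.31  0.54  2.24]
bar L [np.float64(178.75)] bar R [np.float64(392.32)] fence L [np.float64(145.84)] slot [np.float64(337.69), np.float64(344.28)]
```

Request:
move_arm --pt "0 -0.001 0 0 0 0 195" --pt "0 -0.001 0 0 0 0 195" --pt "0 0 0 0 0 0 195"

```text
time: 39.3
ee_pos: [0.5401, 0.3186, 0.0631]
tool_rot: [-0.006, 0.98, 0.034, 0.197]
force: [-11.1, -9.8, 14.2]
width: 0.236
grip_force: 8.8
```

```bash
python3 p.py;python3 e.py
```

```text
t 39.3 axes x,y,z in board
 [[ 0.923 -0.004  0.386]
 [-0.005 -1.     0.002]
 [ 0.386 -0.003 -0.923]] 
tip board mm [-41.2 -41.5  45.5] F board [-11.8  -9.   14.2] w 0.236 j [ 0.49  0.3   1.96 -0.32  0.54  2.24]
bar L [np.float64(173.11), np.float64(179.67)] bar R [np.float64(393.8)] fence L [np.float64(147.81)] slot [np.float64(339.87), np.float64(346.34)]
```

Request:
move_arm --pt "0 -0.0015 0 0 0 0 195" --pt "0 -0.0015 0 0 0 0 195" --pt "0 0 0 0 0 0 195"

```text
time: 39.65
ee_pos: [0.5396, 0.3215, 0.0628]
tool_rot: [-0.006, 0.98, 0.034, 0.196]
force: [-10.0, -8.9, 12.6]
width: 0.233
grip_force: 8.7
```

```bash
python3 p.py;python3 e.py
```

```text
t 39.65 axes x,y,z in board
 [[ 0.923 -0.004  0.385]
 [-0.005 -1.     0.002]
 [ 0.385 -0.004 -0.923]] 
tip board mm [-41.5 -38.6  45.3] F board [-10.6  -8.2  12.6] w 0.233 j [ 0.5   0.3   1.95 -0.32  0.54  2.25]
bar L [np.float64(178.03), np.float64(185.45)] bar R [] fence L [] slot [np.float64(344.93)]
```

Request:
move_arm --pt "0.0006 0 0.0013 0 0 0 195" --pt "0.0005 0 0.0013 0 0 0 195" --pt "0 0 0 0 0 0 195"

```text
time: 40.0
ee_pos: [0.5399, 0.3215, 0.0625]
tool_rot: [-0.005, 0.98, 0.033, 0.195]
force: [-27.4, -12.9, 33.3]
width: 0.236
grip_force: 21.5
```

Request:
move_arm --pt "0.0006 0 0.0013 0 0 0 195" --pt "0.0005 0 0.0013 0 0 0 195" --pt "0 0 0 0 0 0 195" --pt "0 0 0 0 0 0 195"

```text
time: 40.4
ee_pos: [0.5402, 0.3215, 0.0623]
tool_rot: [-0.004, 0.981, 0.033, 0.194]
force: [-43.6, -16.1, 52.5]
width: 0.232
grip_force: 34.2
```

```bash
python3 p.py;python3 e.py
```

```text
t 40.4 axes x,y,z in board
 [[ 0.925 -0.004  0.38 ]
 [-0.007 -1.     0.005]
 [ 0.38  -0.007 -0.925]] 
tip board mm [-41.  -38.7  44.7] F board [-44.7 -12.9  52.5] w 0.232 j [ 0.5   0.31  1.95 -0.32  0.55  2.25]
bar L [np.float64(177.23), np.float64(184.43)] bar R [] fence L [] slot [np.float64(345.29)]
```

Request:
move_arm --pt "-0.0006 0 -0.0013 0 0 0 195" --pt "-0.0006 0 -0.0014 0 0 0 195" --pt "0 0 0 0 0 0 195" --pt "0 0 0 0 0 0 195" --pt "0 0 0 0 0 0 195"

```text
time: 40.95
ee_pos: [0.5399, 0.3215, 0.0625]
tool_rot: [-0.005, 0.98, 0.033, 0.195]
force: [-26.2, -12.1, 31.4]
width: 0.239
grip_force: 20.6
```

```bash
python3 p.py;python3 e.py; python3 - <<'E'
from h import *
im=get_image("wrist");g=cv2.cvtColor(im,cv2.COLOR_BGR2GRAY);print(g[140:175,205].tolist(),g[140:175,360].tolist())
E
```

```text
t 40.95 axes x,y,z in board
 [[ 0.924 -0.004  0.383]
 [-0.006 -1.     0.003]
 [ 0.383 -0.005 -0.924]] 
tip board mm [-41.2 -38.7  45. ] F board [-27.  -10.1  31.4] w 0.239 j [ 0.5   0.31  1.95 -0.32  0.55  2.25]
bar L [np.float64(177.6), np.float64(184.94)] bar R [] fence L [] slot [np.float64(345.02)]
[123, 123, 123, 121, 122, 121, 121, 122, 121, 121, 121, 120, 121, 121, 121, 122, 123, 123, 123, 119, 114, 118, 123, 124, 124, 123, 122, 123, 122, 122, 122, 123, 124, 125, 125] [177, 177, 177, 177, 177, 177, 177, 177, 177, 178, 178, 178, 178, 178, 178, 177, 172, 149, 128, 134, 160, 174, 178, 178, 177, 177, 177, 177, 177, 177, 178, 177, 177, 177, 177]
```

```bash
python3 -c "
from station import *
print(sign_off())"
```

```text
the job is handed in; nothing more can be done
None
```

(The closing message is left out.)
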